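Clear and cap the snack canisters, hang up the spatula

ROBOT

A 6-joint arm with a two-finger parallel gripper is mounted at the origin on the work surface. World frame = base frame: x ahead of the robot, y to its left, z up, the work surface at z = 0. Lengths are in m, angles in rad, forces in N, time in s.
With the tool pointing down it reaches from about 0.3 to 0.775 m from the base axis. Payload 14.6 kg.
Tool frame: the origin (TCP) lies at the very end of the fingers, on their centre line; the grasp point (between the pads) lies 19 mm behind it; y points along the fingers, x is the direction in which the jaws open and shut, and the axes are right-handed (so a half turn about y gives the same grasp; the last joint's range is limited). The gripper opens to 94 mm and grips with 3 to 60 N. Pads are 16 mm wide; open, the fingers measure 119 mm over their backs; the gripper's body (75 mm by 177 mm) begins 78 mm behind the grasp point.
Start: joints at [-1.407, 0.3, 1.521, -0, 1.321, -0.067], TCP at [0.126, -0.535, 0.205] pointing down, gripper open.
Joint ranges: [-3.03, 3.03], [-0.79, 2.21], [0.23, 2.52], [-1.04, 4.18], [0, 3.07], [-2.55, 2.55]. Speed limits (rad/s): [2.22, 2.22, 2.57, 3.14, 3.14, 3.14].

INTERFACE

Orientations are given as [roll, pitch, yaw] about the fixed x, y, z axes, in that order (R = Rz(yaw) Ry(pitch) Rx(roll)).
In Python, from station import get_obs, cams, hand_in gives the robot as it stands. The module is installed in compiled form; this text tells all that it offers.
- The arm moves only by the tool step_arm, never from a script. Its argument "plan" is a list of rows, each an object with "grip": the closure, from -1 (fully open) to 1 (shut), so that 0 is half open; "slide": the shift along the tool's x, y, z in m, a list of three; "spin": the turn about the tool's y in degrees. A call has 1 to 20 rows; each row shifts and turns the commanded pose from where the row before left it, along the tool's axes as they then stand; what a row does not reach is not made up. A row lasts 1/12 s, in which the tool goes at most 41.7 mm and 7.16 degrees, less where a joint would pass 70% of its speed; a pose out of reach is approached as far as the arm can. A call is refused whole if a number of a shift passes 0.0417 or a number of a turn 7.16, either way. A call with a gripper value outside its range is refused whole. The fingers move at their own pace and stop on an object; "force" is the grip in N (left out, the last holds). Time passes only in rows, so rows that do not move let the fingers close. It gives the time, the measured TCP pose, the force and the opening at its end, in the units of the state.
- get_obs(): the state, without advancing time (a new reading comes with each control period).
- cams.camera(name): name is "side" or "top"; returns the picture (480x640x3 uint8, blue, green, red); there is no depth.
- cams.calibration(name): a dict with "K" (3x3 intrinsics, pixels), "T" (4x4, takes a point from camera to world coordinates). Camera axes: x right, y up, looking along -z (the intrinsics and any distortion apply to the point x, -y, -z); pixel columns grow to the right and rows downward; lengths in m; the calibration is good to about 2 mm. A picture is of the moment at which its call begins. calibration takes no time and is no camera call.
- hand_in(): hands the job in, once; it reports no verdict.
The state is a dict: "time_s": time; "qpos": joint angles; "joint_vel": joint speeds; "tau": joint torques, N m; "ee_pos": TCP position; "eef_rot": TCP orientation; "force": force on the tool from outside, world axes, zero at the start; "moment": the same for the moment, N m; "grip_width": finger opening in m.
Only numpy, scipy, OpenCV 4.12 (cv2) and the standard library are available. Lean on these libraries where they do the work, as an engineer would, in place of code of your own. Each camera call takes 0.05 s, during which the arm holds its last target.

TASK

Take the spatula off the canister it was left on and hang it by its eye on the stand's hook, so that it hangs straight down. Lift the carton off its canister and stand it upright on the table, and close every canister with a snap-in cap (any cap fits): pinch the cap's two ears together, set it fully home with its flange flat on the rim, and let the ears spring out so that it locks under the lip. Do not knock a canister over or disturb the jar and the tape.

Things in the scene. Friction and masses are not known exactly. Their poses are not given: they have to be found in the camera images.
- can0_mouth (a point): Centre of the mouth, at rim-top height, of an open steel canister (loose, filled, 0.7 to 1 kg, 86 mm outside diameter, 85 mm tall, upright on the table). Mouth 68 mm in diameter through an inward lip 6 mm thick; below the lip it widens to 79 mm. z is its axis, up. The spatula starts lying across this mouth.
- can1_mouth (a point): Centre of the mouth, at rim-top height, of an open steel canister (loose, filled, 0.7 to 1 kg, 86 mm outside diameter, 85 mm tall, upright on the table). Mouth 68 mm in diameter through an inward lip 6 mm thick; below the lip it widens to 79 mm. z is its axis, up. The carton starts on this mouth.
- can2_mouth (a point): Centre of the mouth, at rim-top height, of an open steel canister (loose, filled, 0.7 to 1 kg, 86 mm outside diameter, 85 mm tall, upright on the table). Mouth 68 mm in diameter through an inward lip 6 mm thick; below the lip it widens to 79 mm. z is its axis, up. May be absent.
- can3_mouth (a point): Centre of the mouth, at rim-top height, of an open steel canister (loose, filled, 0.7 to 1 kg, 86 mm outside diameter, 85 mm tall, upright on the table). Mouth 68 mm in diameter through an inward lip 6 mm thick; below the lip it widens to 79 mm. z is its axis, up. May be absent.
- cap0_grip (a point): Grip point of a white snap-in cap (loose, 80 g, all alike), right way up on the table: skirt 63 mm wide, 14 mm deep; flange 82 mm wide, 5 mm thick; on top two sprung ears facing each other along y, each 20 wide, 6 thick, 40 mm high, 56 mm over their outer faces. Point on the axis midway between them, 28 mm above the flange top, 33 above its underside, 47 above the skirt's foot; z up.
- cap0_tab_a (a joint): Travel (m) of cap0's +y ear: 0 free, 0.0075 fully pinched inward (both: 41 mm over the ears); springs out with 3.6 N at 0, 12.6 N fully in. Its latch, at the skirt's foot, sticks out to 38 mm from the cap's axis when free (too wide for the mouth), is drawn inside the skirt when fully pinched, and springs out under the lip when let go with the flange on the rim.
- cap0_tab_b (a joint): Travel (m) of cap0's -y ear: 0 free, 0.0075 fully pinched inward (both: 41 mm over the ears); springs out with 3.6 N at 0, 12.6 N fully in. Its latch, at the skirt's foot, sticks out to 38 mm from the cap's axis when free (too wide for the mouth), is drawn inside the skirt when fully pinched, and springs out under the lip when let go with the flange on the rim.
- cap1_grip (a point): Grip point of a white snap-in cap (loose, 80 g, all alike), right way up on the table: skirt 63 mm wide, 14 mm deep; flange 82 mm wide, 5 mm thick; on top two sprung ears facing each other along y, each 20 wide, 6 thick, 40 mm high, 56 mm over their outer faces. Point on the axis midway between them, 28 mm above the flange top, 33 above its underside, 47 above the skirt's foot; z up.
- cap1_tab_a (a joint): Travel (m) of cap1's +y ear: 0 free, 0.0075 fully pinched inward (both: 41 mm over the ears); springs out with 3.6 N at 0, 12.6 N fully in. Its latch, at the skirt's foot, sticks out to 38 mm from the cap's axis when free (too wide for the mouth), is drawn inside the skirt when fully pinched, and springs out under the lip when let go with the flange on the rim.
- cap1_tab_b (a joint): Travel (m) of cap1's -y ear: 0 free, 0.0075 fully pinched inward (both: 41 mm over the ears); springs out with 3.6 N at 0, 12.6 N fully in. Its latch, at the skirt's foot, sticks out to 38 mm from the cap's axis when free (too wide for the mouth), is drawn inside the skirt when fully pinched, and springs out under the lip when let go with the flange on the rim.
- cap2_grip (a point): Grip point of a white snap-in cap (loose, 80 g, all alike), right way up on the table: skirt 63 mm wide, 14 mm deep; flange 82 mm wide, 5 mm thick; on top two sprung ears facing each other along y, each 20 wide, 6 thick, 40 mm high, 56 mm over their outer faces. Point on the axis midway between them, 28 mm above the flange top, 33 above its underside, 47 above the skirt's foot; z up.
- cap2_tab_a (a joint): Travel (m) of cap2's +y ear: 0 free, 0.0075 fully pinched inward (both: 41 mm over the ears); springs out with 3.6 N at 0, 12.6 N fully in. Its latch, at the skirt's foot, sticks out to 38 mm from the cap's axis when free (too wide for the mouth), is drawn inside the skirt when fully pinched, and springs out under the lip when let go with the flange on the rim.
- cap2_tab_b (a joint): Travel (m) of cap2's -y ear: 0 free, 0.0075 fully pinched inward (both: 41 mm over the ears); springs out with 3.6 N at 0, 12.6 N fully in. Its latch, at the skirt's foot, sticks out to 38 mm from the cap's axis when free (too wide for the mouth), is drawn inside the skirt when fully pinched, and springs out under the lip when let go with the flange on the rim.
- cap3_grip (a point): Grip point of a white snap-in cap (loose, 80 g, all alike), right way up on the table: skirt 63 mm wide, 14 mm deep; flange 82 mm wide, 5 mm thick; on top two sprung ears facing each other along y, each 20 wide, 6 thick, 40 mm high, 56 mm over their outer faces. Point on the axis midway between them, 28 mm above the flange top, 33 above its underside, 47 above the skirt's foot; z up.
- cap3_tab_a (a joint): Travel (m) of cap3's +y ear: 0 free, 0.0075 fully pinched inward (both: 41 mm over the ears); springs out with 3.6 N at 0, 12.6 N fully in. Its latch, at the skirt's foot, sticks out to 38 mm from the cap's axis when free (too wide for the mouth), is drawn inside the skirt when fully pinched, and springs out under the lip when let go with the flange on the rim.
- cap3_tab_b (a joint): Travel (m) of cap3's -y ear: 0 free, 0.0075 fully pinched inward (both: 41 mm over the ears); springs out with 3.6 N at 0, 12.6 N fully in. Its latch, at the skirt's foot, sticks out to 38 mm from the cap's axis when free (too wide for the mouth), is drawn inside the skirt when fully pinched, and springs out under the lip when let go with the flange on the rim.
- spatula_grip (a point): Handle centre, half-way up, of a flat spatula 191 mm long (loose, 90 g). Wooden handle 68 mm long, 20 wide (y), 12 thick (z). x points from blade to eye, z up as it lies. Eye centre 55 mm away at +x; steel blade 48 mm wide, 3 thick, from 29 to 115 mm on the -x side; balance point 40 mm on the -x side. Starts flat across can0, this point 60 mm from the can's axis, outside the rim.
- spatula_eye (a point): Centre of the spatula's eye: a steel ring, 28 mm inside and 42 mm outside diameter, 5 mm thick, its hole along z, underside flush with the handle's, so 3.5 mm lower than spatula_grip as it lies; x points away from the blade, in line with the handle.
- hook_seat (a point): Middle of the level part of a steel hook, 195 mm above the table, where the eye should hang. The hook is a bar 10 mm thick that leaves an upright rod (14 mm thick, fixed stand, round foot 110 mm wide), runs level 32 mm along -x (towards the robot) to the bend, then slants up. Point on the bar's centre line, 20 mm from the rod's axis.
- hook_bend (a point): The hook's bend, on the bar's centre line: end of the level part, 32 mm from the rod's axis, 195 mm above the table; x points back to the rod.
- hook_tip (a point): The hook's free, rounded tip, on the bar's centre line, 235 mm above the table: 40 mm higher than the bend and 26 mm farther from the rod (towards -x).
- carton_mid (a point): Centre, half-way up, of a small filled yellow carton (loose, 0.2 kg), 60 mm along x, 105 along y, 68 high (z up). Starts standing on the mouth of can1, its underside on the rim; the table left of the canisters (+y), in front of the hook stand, is free for it.
- jar_mid (a point): Middle of a closed glass jar, 60 mm wide, 85 mm tall (bystander, loose): leave it alone.
- tape_mid (a point): Middle of a roll of paper tape lying flat, 90 mm wide, 24 mm high (bystander, loose): leave it alone.
Things that resemble listed ones, but are neither listed nor needed, are in the scene too. Leave any pink look-alike of the part that bears cap0_grip alone.

How it is judged:
By the outcome, as a careful person would: the job done as asked, in the order asked, and still so for the second after the job is handed in, with the robot touching nothing.
Of can2, can3 only 1 to 2 are there at a start; the rules pass over those that are not, and their reading is None.
At some moment in a run one of cap0, cap1, cap2, cap3 may be knocked a few centimetres aside while the robot is not near it.
It also fails if it takes over 210 s, if anything falls off the work surface, if the arm or the gripper's body presses on something with over 40 N, if the wrist force passes 120 N, or if a joint passes its speed limit or range.

## Working session

There is one attempt and no reset: what is moved stays moved. The work goes in short steps, Python scripts to look and compute and a tool call to move; the robot and the scene stay as the last step left them, time stands still between calls to the robot, and variables do not carry over. Pictures are saved under pics/ and viewed, and the job is handed in when it is done.

Besides the shell and the picture viewer there is one more tool, called after "Call:" as name(argument=value, ...), one argument or row to a line, values as JSON. step_arm: Moves the arm, as the interface text tells. Its arguments: {"type":"object","properties":{"plan":{"type":"array","items":{"type":"object","properties":{"grip":{"type":"number"},"slide":{"type":"array","items":{"type":"number"}},"spin":{"type":"number"}}}},"force":{"type":"number"}},"required":["plan"]}

```bash
mkdir -p pics; python3 - <<'E'
from station import get_obs, cams
import cv2
o=get_obs(); print(o)
for n in ("side","top"):
    im=cams.camera(n); cv2.imwrite(f"pics/{n}0.png",im)
    c=cams.calibration(n); print(n,c)
E
```

```text
{'time_s': 0.0, 'qpos': array([-1.40663672e+00,  3.00466488e-01,  1.52161472e+00,  2.91207530e-05,
        1.32069437e+00, -6.66096084e-02]), 'joint_vel': array([-0.00138182,  0.00142135, -0.00011439, -0.00097396, -0.00010388,
       -0.0001779 ]), 'tau': array([ 9.45769862e-04, -5.31805694e+01, -3.52739239e+01,  7.08472123e-02,
        2.44538515e-02, -1.03886248e-04]), 'ee_pos': array([ 0.1257539 , -0.53514792,  0.20487463]), 'eef_rot': array([-1.57068945e+00,  1.17842708e-03, -1.34003427e+00]), 'force': array([-0.50281168,  0.50337425, -0.24723306]), 'moment': array([-0.02021682, -0.02743014, -0.01620616]), 'grip_width': 0.09397463543878552}
side {'K': array([[496.0449595 ,   0.        , 318.56558133],
       [  0.        , 496.0449595 , 237.2230806 ],
       [  0.        ,   0.        ,   1.        ]]), 'T': array([[ 0.99918611,  0.03343496, -0.02256603,  0.55230577],
       [-0.03692738,  0.53306383, -0.84526879, -0.9479193 ],
       [-0.0162324 ,  0.84541413,  0.53386464,  0.73115497],
       [ 0.        ,  0.        ,  0.        ,  1.        ]])}
top {'K': array([[449.25522038,   0.        , 316.9535626 ],
       [  0.        , 449.25522038, 242.93797351],
       [  0.        ,   0.        ,   1.        ]]), 'T': array([[-0.02989203,  0.9885881 , -0.14764833,  0.44096209],
       [-0.99949581, -0.02798043,  0.01500753, -0.03222388],
       [ 0.010705  ,  0.14802249,  0.98892606,  1.13583754],
       [ 0.        ,  0.        ,  0.        ,  1.        ]])}
```

View pics/top0.png

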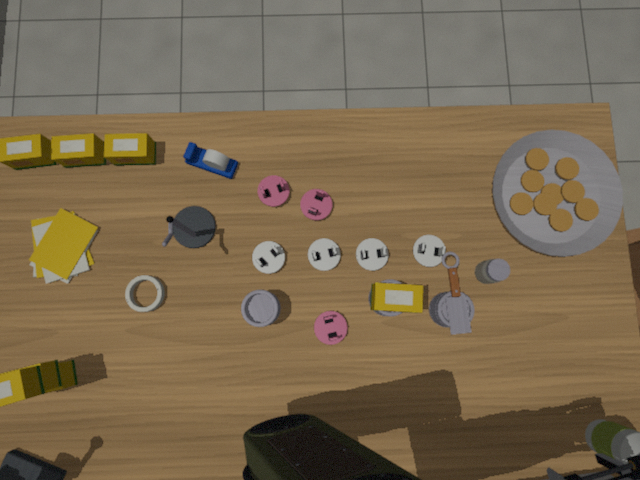

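View pics/side0.png

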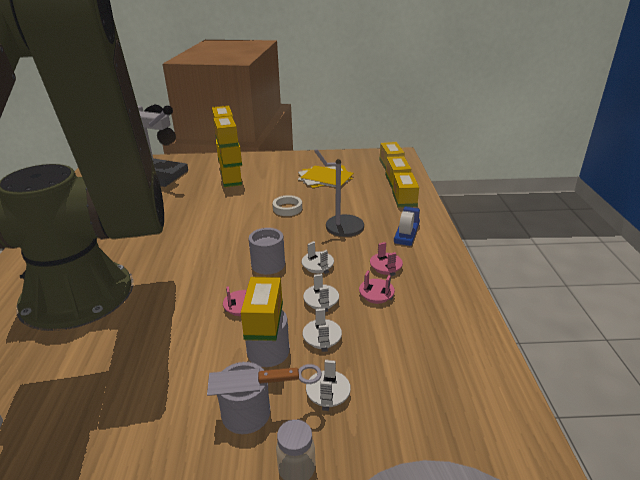

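```bash
cat > h.py <<'E'
import numpy as np, cv2
from station import get_obs, cams
C={n:cams.calibration(n) for n in("side","top")}
def shot(n,name):
    im=cams.camera(n); cv2.imwrite(f"pics/{name}.png",im); return im
def ray(n,u,v):
    K,T=C[n]["K"],C[n]["T"]
    d=np.array([(u-K[0,2])/K[0,0],-(v-K[1,2])/K[1,1],-1.])
    return T[:3,3],T[:3,:3]@d
def onz(n,u,v,z):
    o,d=ray(n,u,v); return o+d*(z-o[2])/d[2]
def proj(n,p):
    K,T=C[n]["K"],C[n]["T"]
    c=T[:3,:3].T@(np.array(p)-T[:3,3]); c/=-c[2]
    return np.array([K[0,0]*c[0]+K[0,2],-K[1,1]*c[1]+K[1,2]])
def tri(a,b):
    (o1,d1),(o2,d2)=ray("top",*a),ray("side",*b)
    A=np.stack([d1,-d2],1); s=np.linalg.lstsq(A,o2-o1,rcond=None)[0]
    p,q=o1+d1*s[0],o2+d2*s[1]; return (p+q)/2,np.linalg.norm(p-q)
def crop(im,x0,y0,x1,y1,name,s=4):
    cv2.imwrite(f"pics/{name}.png",cv2.resize(im[y0:y1,x0:x1],None,fx=s,fy=s,interpolation=cv2.INTER_CUBIC))
E
python3 - <<'E'
from h import *
t=cv2.imread("pics/top0.png"); s=cv2.imread("pics/side0.png")
crop(t,340,230,520,350,"t0a",4); crop(t,130,190,330,340,"t0b",4)
crop(s,190,130,440,300,"s0a",3); crop(s,190,270,390,450,"s0b",3)
E
```

```text
(no output)
```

View pics/t0a.png

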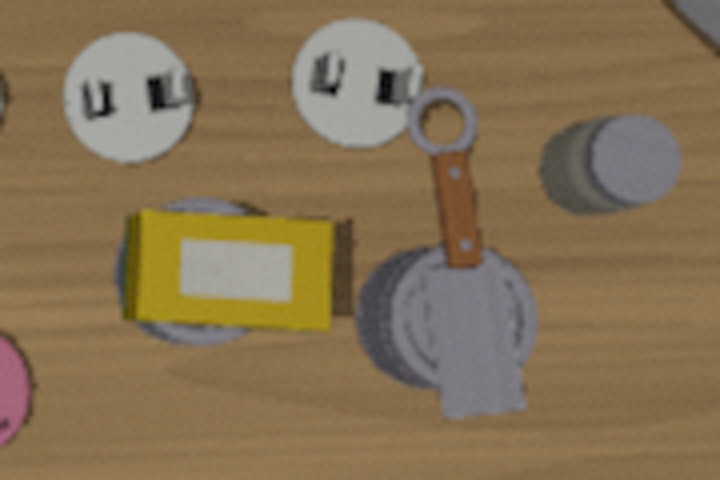

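View pics/t0b.png

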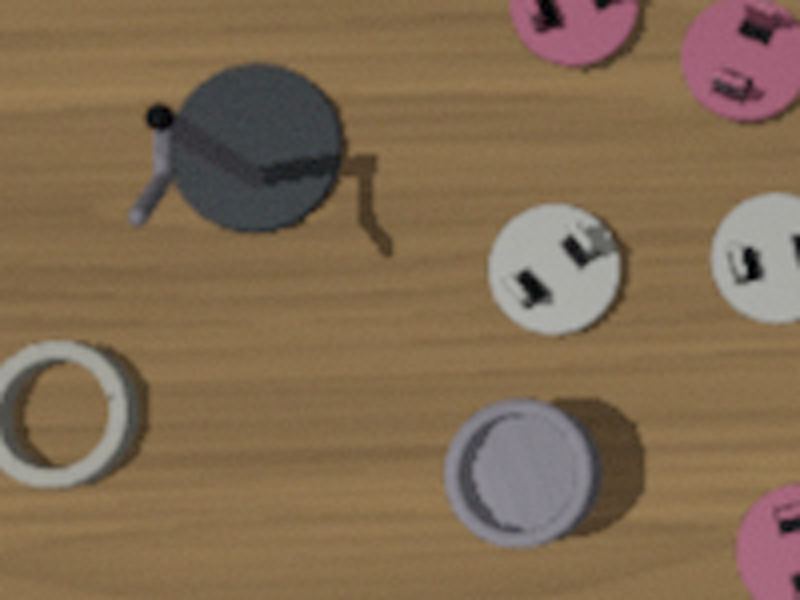

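View pics/s0a.png

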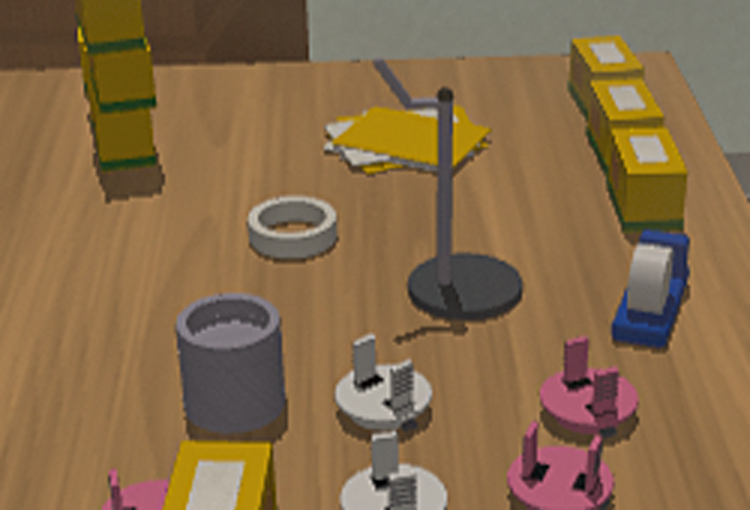

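View pics/s0b.png

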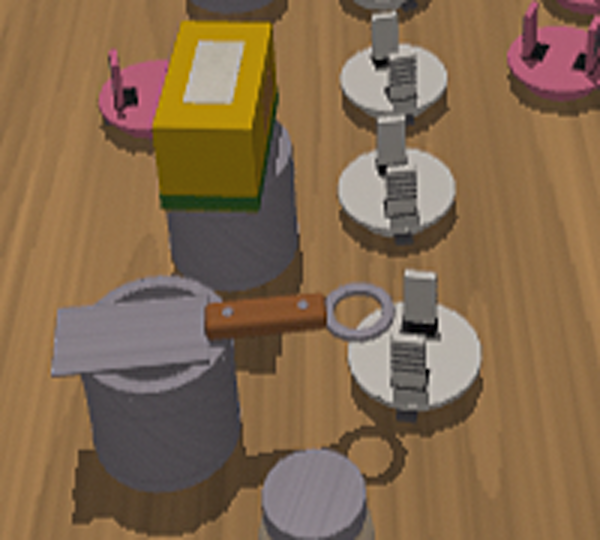

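```bash
cat > meas.py <<'E'
from h import *
np.set_printoptions(precision=4,suppress=True)
def caps(t,show=True):
    hsv=cv2.cvtColor(t,cv2.COLOR_BGR2HSV)
    m=((hsv[...,1]<40)&(hsv[...,2]>150)).astype(np.uint8)
    m=cv2.morphologyEx(m,cv2.MORPH_CLOSE,np.ones((9,9)))
    out=[]
    for c in cv2.findContours(m,cv2.RETR_EXTERNAL,cv2.CHAIN_APPROX_NONE)[0]:
        a=cv2.contourArea(c)
        if 500<a<1200:
            h=cv2.convexHull(c);(x,y),(w,hh),an=cv2.fitEllipse(h)
            print("white",(round(x,1),round(y,1)),"size",round(w,1),round(hh,1),"area",a,"xyz19",onz("top",x,y,.019)); out.append((x,y))
    return out
if __name__=="__main__":
    t=cv2.imread("pics/top0.png")
    caps(t)
    for n,a,b in [("tip",(164.3,243.8),(316.7,151.7)),("bend",(170.8,233.8),(326,164.3)),("rodtop",(170,219.5),(337.5,161.5)),
      ("eye",(340+442/4,230+121/4),(190+360/3,270+311/3))]:
        print(n,*tri(a,b))
    print("tip z235",onz("top",164.3,243.8,.235),onz("side",316.7,151.7,.235))
    print("foot",onz("top",130+257/4,190+147/4,.008), "side",onz("side",190+465/3,130+285/3,.008))
    print("eye@87.5",onz("top",340+442/4,230+121/4,.0875),onz("side",310,270+311/3,.0875))
    print("handle ends",onz("top",340+450/4,230+153/4,.097),onz("top",340+465/4,230+266/4,.097))
    print("blade end corners",onz("top",340+443/4,230+416/4,.088),onz("top",340+525/4,230+408/4,.088))
    print("carton top corners",[onz("top",340+a/4,230+b/4,.153) for a,b in((142,210),(333,220),(331,329),(136,319))])
    print("can2 rim",onz("top",130+523/4,190+473/4,.085),"can0",onz("top",340+465/4,230+314/4,.085))
    print("tape",onz("top",130+62/4,190+414/4,.024))
    print("jar",onz("top",340+635/4,230+160/4,.085))
E
python3 meas.py
```

```text
white (142.6, 293.2) size 34.3 36.4 area 942.5 xyz19 [0.4949 0.3837 0.019 ]
white (267.6, 256.7) size 31.3 31.8 area 727.5 xyz19 [0.5763 0.0753 0.019 ]
white (371.3, 253.7) size 30.9 31.6 area 728.5 xyz19 [ 0.5764 -0.1846  0.019 ]
white (323.4, 254.0) size 31.4 31.8 area 716.5 xyz19 [ 0.5793 -0.0645  0.019 ]
white (428.8, 250.0) size 31.0 31.4 area 614.5 xyz19 [ 0.5817 -0.3299  0.019 ]
tip [0.5837 0.2643 0.2292] 0.0007597243966389525
bend [0.6089 0.2624 0.194 ] 0.0019419379496412915
rodtop [0.6389 0.2625 0.2009] 0.0010081385688400497
eye [ 0.5482 -0.3609  0.0879] 0.0016853795408467425
tip z235 [0.5824 0.2624 0.235 ] [0.5837 0.2505 0.235 ]
foot [0.6598 0.2616 0.008 ] side [0.6601 0.2573 0.008 ]
eye@87.5 [ 0.5474 -0.3611  0.0875] [ 0.549  -0.3604  0.0875]
handle ends [ 0.5276 -0.3614  0.097 ] [ 0.4622 -0.3652  0.097 ]
blade end corners [ 0.3774 -0.3489  0.088 ] [ 0.3804 -0.3965  0.088 ]
carton top corners [array([ 0.4967, -0.1725,  0.153 ]), array([ 0.4881, -0.2768,  0.153 ]), array([ 0.4294, -0.2719,  0.153 ]), array([ 0.4379, -0.1663,  0.153 ])]
can2 rim [0.4489 0.0863 0.085 ] can0 [ 0.4348 -0.3669  0.085 ]
tape [0.4936 0.3748 0.024 ]
jar [ 0.5213 -0.4741  0.085 ]
```

Call:
step_arm(
  plan=[
    {"grip":0.0,"slide":[0,0,0],"spin":4.6},
    {"grip":0.0,"slide":[0,0,0],"spin":4.6},
    {"grip":0.0,"slide":[-0.012,0,0.0305],"spin":0},
    {"grip":0.0,"slide":[-0.012,0,0.0305],"spin":0},
    {"grip":0.0,"slide":[-0.012,0,0.0305],"spin":0},
    {"grip":0.0,"slide":[-0.012,0,0.0305],"spin":0},
    {"grip":0.0,"slide":[-0.012,0,0.0305],"spin":0},
    {"grip":0.0,"slide":[-0.012,0,0.0305],"spin":0},
    {"grip":0.0,"slide":[-0.012,0,0.0305],"spin":0},
    {"grip":0.0,"slide":[-0.012,0,0.0305],"spin":0},
    {"grip":0.0,"slide":[-0.012,0.01,0.0305],"spin":0},
    {"grip":0.0,"slide":[-0.012,0.015,0.0305],"spin":0},
    {"grip":0.0,"slide":[-0.012,0.015,0.0305],"spin":0},
    {"grip":0.0,"slide":[-0.012,0.015,0.0305],"spin":0},
    {"grip":0.0,"slide":[0,0,0],"spin":0},
    {"grip":0.0,"slide":[0,0,0],"spin":0},
  ],
  force=40,
)

```text
time_s: 1.43
ee_pos: [0.4813, -0.3649, 0.149]
eef_rot: [-1.573, 0.002, -1.498]
force: [-0.5, -0.9, 0.8]
grip_width: 0.0471
```

```bash
python3 - <<'E'
from h import *
t=shot("top","top1"); s=shot("side","side1"); crop(t,360,200,540,350,"t1a",4); crop(s,150,230,400,450,"s1a",3)
p=get_obs()["ee_pos"]; print(p,proj("top",p),proj("side",p))
E
```

```text
[ 0.48034492 -0.36646912  0.15069519] [463.96839312 287.42161463] [266.49434549 350.84423448]
```

View pics/t1a.png

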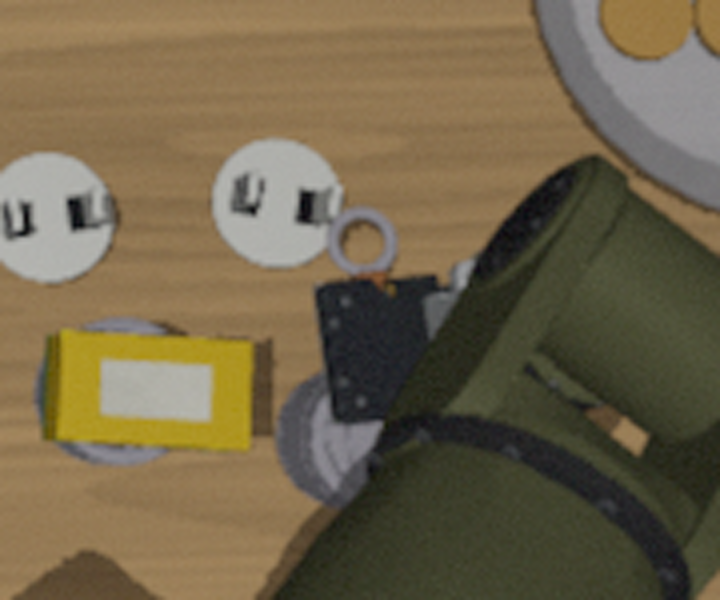

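View pics/s1a.png

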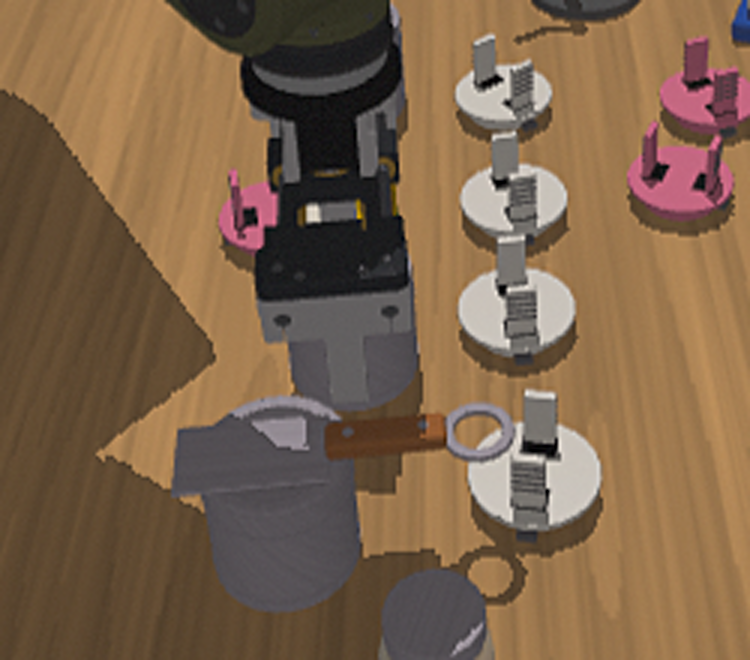

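Call:
step_arm(
  plan=[
    {"grip":0.0,"slide":[0,0.015,0],"spin":0},
    {"grip":0.0,"slide":[0,0.015,0],"spin":0},
    {"grip":0.0,"slide":[0,0.015,0],"spin":0},
    {"grip":0.0,"slide":[0,0.01,0],"spin":0},
    {"grip":0.0,"slide":[0,0.0075,0],"spin":0},
    {"grip":0.0,"slide":[0,0,0],"spin":0},
    {"grip":0.0,"slide":[0,0,0],"spin":0},
    {"grip":0.0,"slide":[0,0,0],"spin":0},
  ],
)

```text
time_s: 2.2
ee_pos: [0.481, -0.3665, 0.0889]
eef_rot: [-1.57, -0.001, -1.501]
force: [-0.5, -0.1, -0.3]
grip_width: 0.0471
```

Call:
step_arm(
  plan=[
    {"grip":0.2,"slide":[0,0,0],"spin":0},
    {"grip":0.4,"slide":[0,0,0],"spin":0},
    {"grip":0.6,"slide":[0,0,0],"spin":0},
    {"grip":1,"slide":[0,0,0],"spin":0},
    {"grip":1,"slide":[0,0,0],"spin":0},
    {"grip":1,"slide":[0,0,0],"spin":0},
    {"grip":1,"slide":[0,0,0],"spin":0},
    {"grip":1,"slide":[0,0,0],"spin":0},
  ],
  force=30,
)

```text
time_s: 2.87
ee_pos: [0.4809, -0.3661, 0.0881]
eef_rot: [-1.571, -0.0, -1.501]
force: [0.1, 1.0, 2.2]
grip_width: 0.0197
```

Call:
step_arm(
  plan=[
    {"grip":1,"slide":[0,-0.005,0],"spin":0},
    {"grip":1,"slide":[0,-0.01,0],"spin":0},
    {"grip":1,"slide":[0,-0.015,0],"spin":0},
    {"grip":1,"slide":[0,-0.02,0],"spin":0},
    {"grip":1,"slide":[0,-0.02,0],"spin":0},
    {"grip":1,"slide":[0,-0.02,0],"spin":0},
    {"grip":1,"slide":[0,-0.02,0],"spin":0},
    {"grip":1,"slide":[0,-0.02,0],"spin":0},
    {"grip":1,"slide":[0,-0.02,0],"spin":0},
    {"grip":1,"slide":[0,-0.02,0],"spin":0},
    {"grip":1,"slide":[0,0,0],"spin":0},
    {"grip":1,"slide":[0,0,0],"spin":0},
  ],
  force=40,
)

```text
time_s: 3.87
ee_pos: [0.4809, -0.3662, 0.259]
eef_rot: [-1.569, -0.001, -1.501]
force: [0.0, -0.1, -1.6]
grip_width: 0.0192
```

```bash
python3 - <<'E'
from h import *
t=shot("top","top2"); s=shot("side","side2"); crop(t,360,200,540,350,"t2a",4); crop(s,150,180,400,400,"s2a",3)
p=get_obs()["ee_pos"]; print(p,proj("top",p),proj("side",p))
E
```

```text
[ 0.48050008 -0.36585236  0.2569073 ] [481.77619308 284.63484207] [261.49832251 299.30330338]
```

View pics/s2a.png

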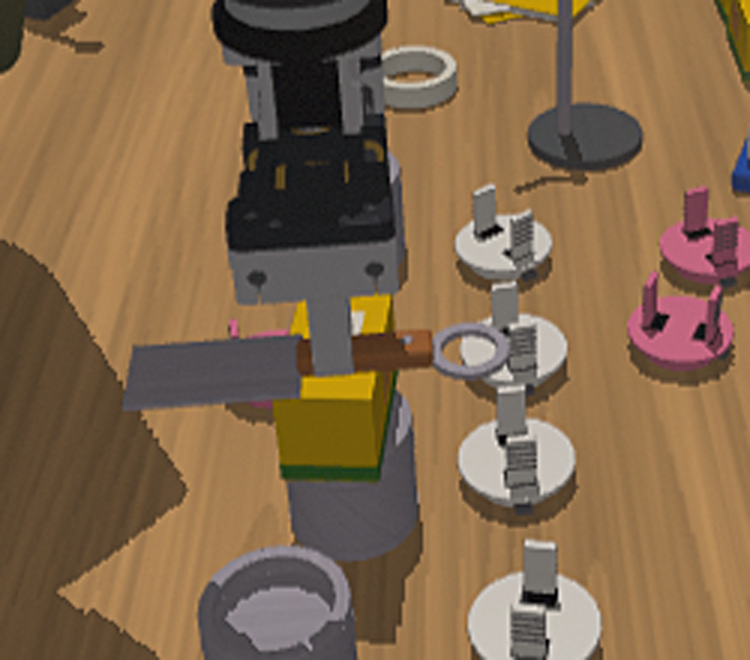

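View pics/t2a.png

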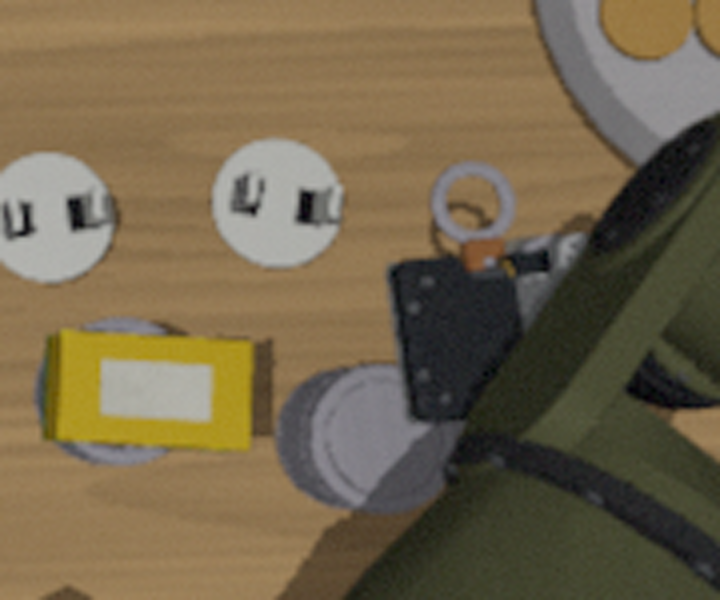

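```bash
python3 - <<'E'
from h import *
print(tri((478,250.3),(307,297)))
# handle/blade boundary & blade end mid, side view plane y
for n,u,v in [("bladeend mid",150+129/3,180+378/3),("handle/blade mid",150+300/3,180+352/3)]:
    o,d=ray("side",u,v); k=(-.366-o[1])/d[1]; print(n,o+d*k)
P=[get_obs()["ee_pos"] for _ in range(5)];print(P)
E
```

```text
(array([ 0.54859668, -0.36412567,  0.2567404 ]), np.float64(0.0003127011709996606))
bladeend mid [ 0.37714473 -0.366       0.24891758]
handle/blade mid [ 0.46373589 -0.366       0.26158649]
[array([ 0.48050008, -0.36585236,  0.2569073 ]), array([ 0.48050008, -0.36585236,  0.2569073 ]), array([ 0.48050008, -0.36585236,  0.2569073 ]), array([ 0.48050008, -0.36585236,  0.2569073 ]), array([ 0.48050008, -0.36585236,  0.2569073 ])]
```

Call:
step_arm(
  plan=[
    {"grip":1,"slide":[0,-0.014,0],"spin":2},
    {"grip":1,"slide":[0,-0.014,0],"spin":2},
    {"grip":1,"slide":[-0.01,0,0],"spin":0},
    {"grip":1,"slide":[-0.02,0,0],"spin":0},
    {"grip":1,"slide":[-0.03,0,0],"spin":0},
    {"grip":1,"slide":[-0.03,0,0],"spin":0},
    {"grip":1,"slide":[-0.03,0,0],"spin":0},
    {"grip":1,"slide":[-0.03,0,0],"spin":0},
    {"grip":1,"slide":[-0.03,0,0],"spin":0},
    {"grip":1,"slide":[-0.03,0,0],"spin":0},
    {"grip":1,"slide":[-0.03,0,0],"spin":0},
    {"grip":1,"slide":[-0.03,0,0],"spin":0},
    {"grip":1,"slide":[-0.03,0,0],"spin":0},
    {"grip":1,"slide":[-0.03,0,0],"spin":0},
    {"grip":1,"slide":[-0.03,0,0],"spin":0},
    {"grip":1,"slide":[-0.03,0,0],"spin":0},
    {"grip":1,"slide":[-0.03,0,0],"spin":0},
    {"grip":1,"slide":[-0.03,0,0],"spin":0},
    {"grip":1,"slide":[-0.03,0,0],"spin":0},
  ],
  force=40,
)

```text
time_s: 5.55
ee_pos: [0.4795, 0.1157, 0.2845]
eef_rot: [-1.572, -0.0, -1.569]
force: [0.9, -0.3, -0.9]
grip_width: 0.0194
```

Call:
step_arm(
  plan=[
    {"grip":1,"slide":[-0.03,0,0],"spin":0},
    {"grip":1,"slide":[-0.03,0,0],"spin":0},
    {"grip":1,"slide":[-0.02,0,0],"spin":0},
    {"grip":1,"slide":[-0.01,0,0],"spin":0},
    {"grip":1,"slide":[0,0,0],"spin":0},
    {"grip":1,"slide":[0,0,0],"spin":0},
  ],
)

```text
time_s: 6.05
ee_pos: [0.4802, 0.2036, 0.2852]
eef_rot: [-1.572, -0.001, -1.569]
force: [0.5, -1.3, -1.0]
grip_width: 0.0194
```

```bash
python3 - <<'E'
from h import *
t=shot("top","top3"); s=shot("side","side3"); crop(t,100,170,280,320,"t3a",4); crop(s,200,80,420,250,"s3a",3)
p=get_obs()["ee_pos"]; print(p,proj("top",p),proj("side",p))
E
```

```text
[0.48052137 0.20287169 0.2856539 ] [186.260755   292.66382806] [274.66622369 141.04095269]
```

View pics/s3a.png

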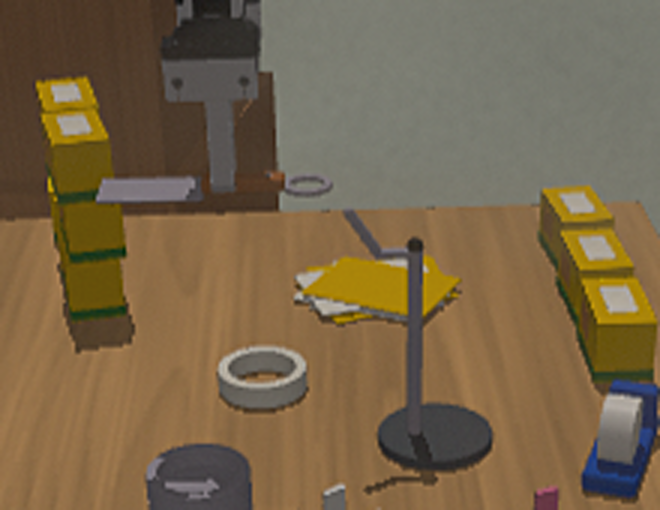

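View pics/t3a.png

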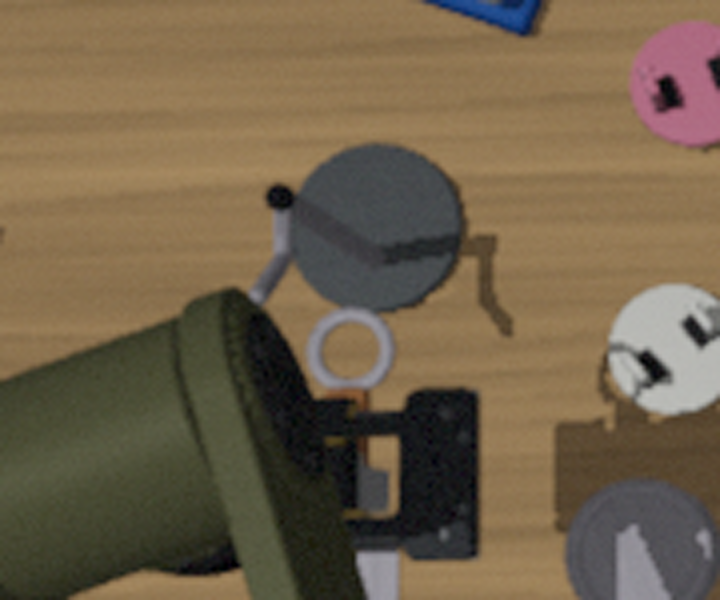

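```bash
python3 - <<'E'
from h import *
print(tri((187.75,257.25),(302.3,141.7)))
print(onz("top",100+382/4,170+575/4,.280))
# tip/bend again
print("tip side",tri((164.3,243.8),(200+350/3,80+213/3)))
for z in (.235,.24): print(onz("top",164.3,243.8,z))
print(onz("top",100+284/4,170+252/4,.195), onz("top",100+280/4,170+197/4,.205))
E
```

```text
(array([0.54777182, 0.20184173, 0.28230298]), np.float64(4.038140584005203e-05))
[0.44088393 0.18664452 0.28      ]
tip side (array([0.58350441, 0.2635679 , 0.23145024]), np.float64(0.0010381282796877818))
[0.58242212 0.26235563 0.235     ]
[0.58163697 0.2607206  0.24      ]
[0.61143987 0.26177425 0.195     ] [0.63906691 0.26127437 0.205     ]
```

Call:
step_arm(
  plan=[
    {"grip":1,"slide":[-0.015,0,0.009],"spin":0},
    {"grip":1,"slide":[-0.02,0,0.009],"spin":0},
    {"grip":1,"slide":[-0.015,0,0.009],"spin":0},
    {"grip":1,"slide":[-0.01,0,0.008],"spin":0},
    {"grip":1,"slide":[0,0.01,0],"spin":0},
    {"grip":1,"slide":[0,0.01,0],"spin":0},
    {"grip":1,"slide":[0,0.01,0],"spin":0},
    {"grip":1,"slide":[0,0,0],"spin":0},
    {"grip":1,"slide":[0,0,0],"spin":0},
  ],
)

```text
time_s: 6.9
ee_pos: [0.5152, 0.2631, 0.2554]
eef_rot: [-1.572, -0.001, -1.571]
force: [-0.2, -0.6, -0.7]
grip_width: 0.0194
```

```bash
python3 - <<'E'
from h import *
t=shot("top","top4"); s=shot("side","side4"); crop(t,100,170,280,320,"t4a",4); crop(s,250,100,400,220,"s4a",4)
p=get_obs()["ee_pos"]; print(p)
E
```

```text
[0.51558035 0.26358217 0.25650576]
```

View pics/s4a.png

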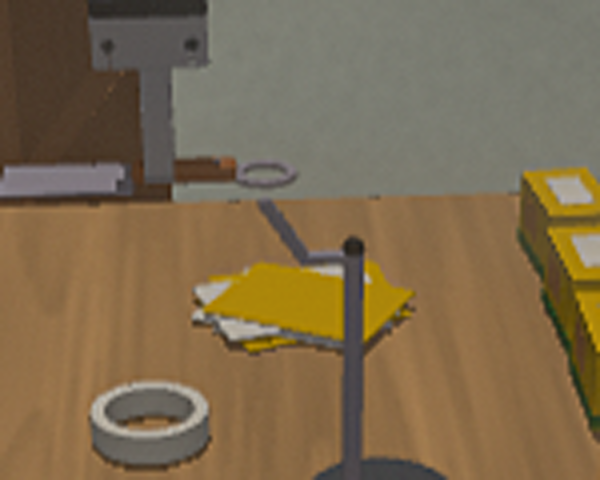

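View pics/t4a.png

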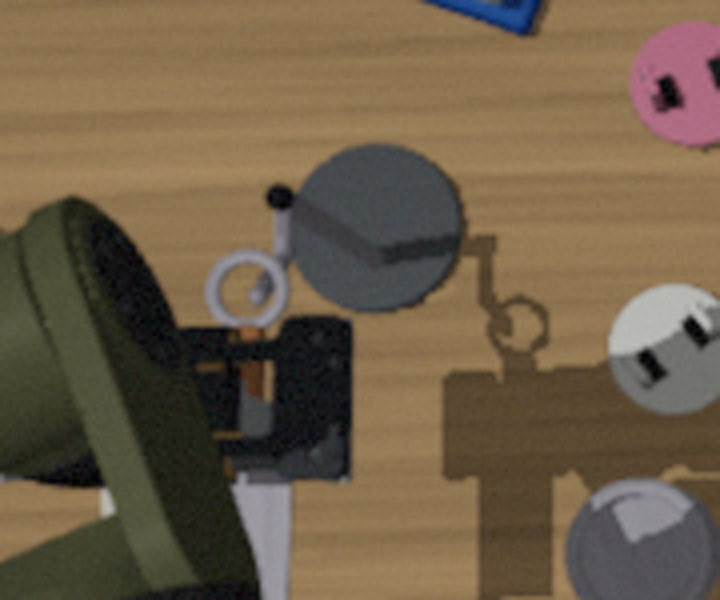

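Call:
step_arm(
  plan=[
    {"grip":1,"slide":[0,0.01,0],"spin":0},
    {"grip":1,"slide":[0,0.008,0],"spin":0},
    {"grip":1,"slide":[0,0.007,0.0045],"spin":0},
    {"grip":1,"slide":[0,0.007,0.0045],"spin":0},
    {"grip":1,"slide":[0,0,0],"spin":0},
    {"grip":1,"slide":[0,0,0],"spin":0},
  ],
)

```text
time_s: 7.5
ee_pos: [0.5247, 0.2638, 0.2233]
eef_rot: [-1.572, -0.0, -1.571]
force: [0.2, -0.2, -0.2]
grip_width: 0.0196
```

```bash
python3 - <<'E'
from h import *
t=shot("top","top5"); s=shot("side","side5"); crop(t,100,170,280,320,"t5a",4); crop(s,250,100,400,220,"s5a",4)
p=get_obs(); print(p["ee_pos"],p["force"])
E
```

```text
[0.52466784 0.26399052 0.22412835] [-0.60335768 -0.0913037  -0.20573287]
```

View pics/s5a.png

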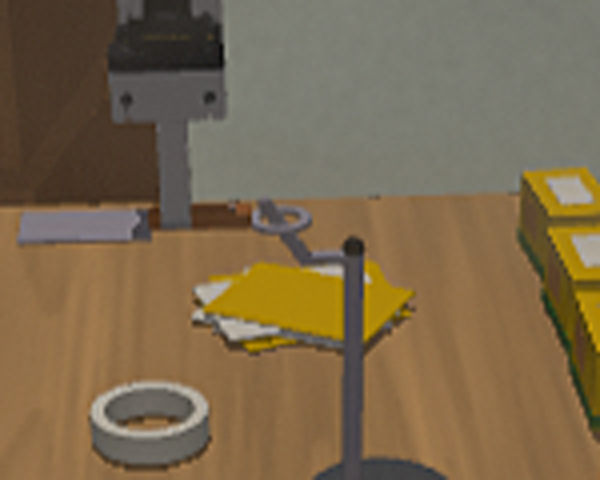

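View pics/t5a.png

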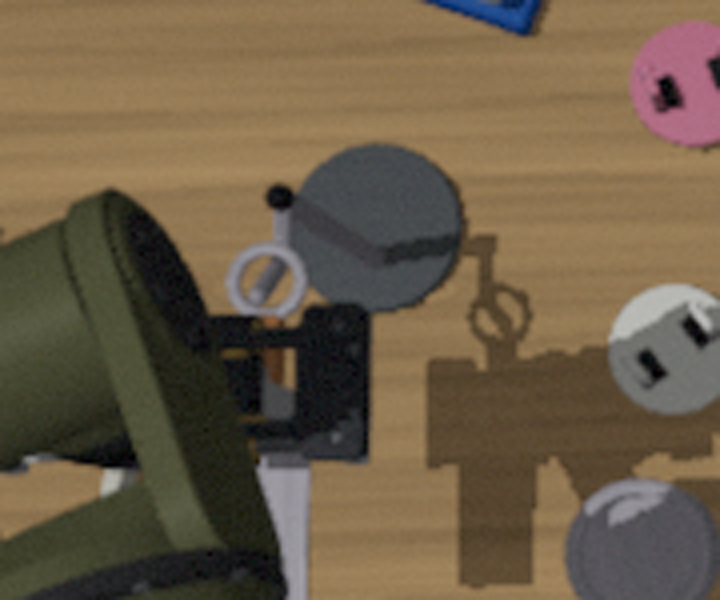

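Call:
step_arm(
  plan=[
    {"grip":1,"slide":[0,0.008,0.005],"spin":0},
    {"grip":1,"slide":[0,0.008,0.005],"spin":0},
    {"grip":1,"slide":[0,0,0],"spin":0},
  ],
)

```text
time_s: 7.85
ee_pos: [0.5347, 0.2636, 0.2057]
eef_rot: [-1.573, -0.001, -1.571]
force: [0.1, 0.3, -0.2]
grip_width: 0.0197
```

Call:
step_arm(
  plan=[
    {"grip":1,"slide":[0,0.002,0],"spin":0},
    {"grip":1,"slide":[0,0.005,0.0003],"spin":0},
    {"grip":1,"slide":[0,0.0054,0.0003],"spin":0},
    {"grip":1,"slide":[0,0.005,0.001],"spin":0},
    {"grip":1,"slide":[0,0.005,0.001],"spin":0},
    {"grip":1,"slide":[0,0,0],"spin":0},
  ],
  force=6,
)

```text
time_s: 8.35
ee_pos: [0.5369, 0.2638, 0.1842]
eef_rot: [-1.572, -0.001, -1.57]
force: [-0.4, 1.0, -1.1]
grip_width: 0.0202
```

```bash
python3 - <<'E'
from h import *
s=shot("side","side6"); crop(s,250,100,400,220,"s6a",4)
p=get_obs(); print(p["ee_pos"],p["force"])
E
```

```text
[0.53699626 0.26386904 0.18490389] [-0.23638168  0.97466848 -1.22851042]
```

View pics/s6a.png

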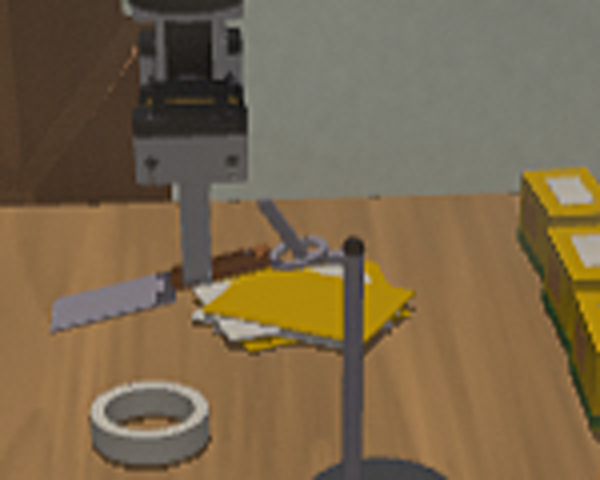

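Call:
step_arm(
  plan=[
    {"grip":1,"slide":[0,0.005,0.0014],"spin":0},
    {"grip":1,"slide":[0,0.005,0.0016],"spin":0},
    {"grip":1,"slide":[0,0.005,0.002],"spin":0},
    {"grip":1,"slide":[0,0.0045,0.0022],"spin":0},
    {"grip":1,"slide":[0,0.0045,0.0026],"spin":0},
    {"grip":1,"slide":[0,0.0045,0.003],"spin":0},
    {"grip":1,"slide":[0,0,0],"spin":0},
  ],
)

```text
time_s: 8.98
ee_pos: [0.5501, 0.2637, 0.1558]
eef_rot: [-1.572, -0.001, -1.571]
force: [-0.5, -0.7, -0.8]
grip_width: 0.0195
```

```bash
python3 - <<'E'
from h import *
s=shot("side","side7"); crop(s,250,100,400,220,"s7a",4)
p=get_obs(); print(p["ee_pos"],p["force"])
E
```

```text
[0.54999555 0.26381017 0.15634436] [-0.26390102  1.29999726 -0.59485796]
```

View pics/s7a.png

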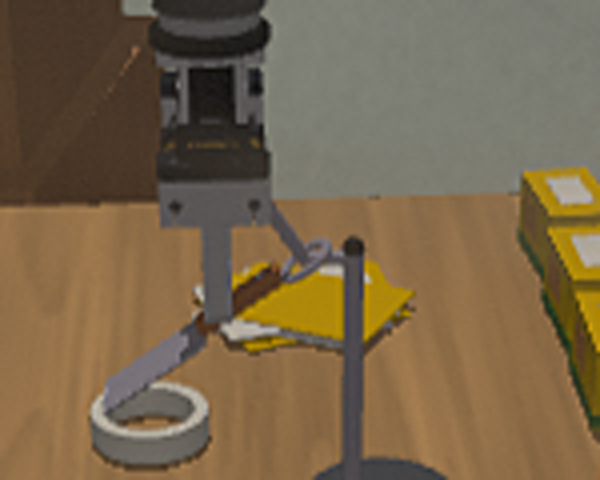

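Call:
step_arm(
  plan=[
    {"grip":1,"slide":[0,0.004,0.0036],"spin":0},
    {"grip":1,"slide":[0,0.004,0.004],"spin":0},
    {"grip":1,"slide":[0,0,0],"spin":0},
    {"grip":0.56,"slide":[0,0,0],"spin":0},
    {"grip":0.54,"slide":[0,0,0],"spin":0},
    {"grip":0.5,"slide":[0,0,0],"spin":0},
    {"grip":0.3,"slide":[0,0,0],"spin":0},
    {"grip":0.1,"slide":[0,0,0],"spin":0},
    {"grip":0,"slide":[0,0,0],"spin":0},
  ],
  force=3,
)

```text
time_s: 9.78
ee_pos: [0.5575, 0.264, 0.1492]
eef_rot: [-1.571, 0.0, -1.57]
force: [0.8, -0.2, 0.5]
grip_width: 0.0401
```

```bash
python3 - <<'E'
from h import *
s=shot("side","side8"); crop(s,250,100,400,220,"s8a",4)
p=get_obs(); print(p["ee_pos"],p["force"])
E
```

```text
[0.55754282 0.26397847 0.14916555] [-0.39595072  0.78475273  0.72512988]
```

View pics/s8a.png

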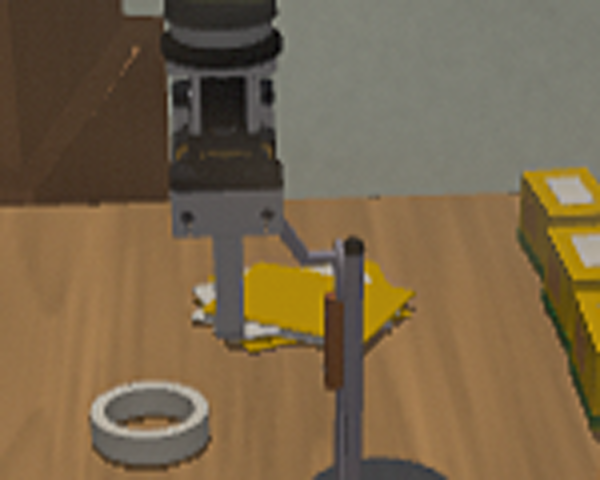

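Call:
step_arm(
  plan=[
    {"grip":0,"slide":[0,0,-0.02],"spin":0},
    {"grip":0,"slide":[0,0,-0.02],"spin":0},
    {"grip":0,"slide":[0,0,-0.02],"spin":0},
    {"grip":0,"slide":[0,-0.02,-0.02],"spin":0},
    {"grip":0,"slide":[0,-0.03,0],"spin":0},
    {"grip":-0.4,"slide":[0,-0.03,0],"spin":-7},
    {"grip":-0.8,"slide":[0,-0.03,0],"spin":-7},
    {"grip":-1,"slide":[0,-0.02,0],"spin":-7},
    {"grip":-1,"slide":[0,0,0],"spin":-7},
    {"grip":-1,"slide":[0,0,0],"spin":-7},
    {"grip":-1,"slide":[0,0,0],"spin":-7},
    {"grip":-1,"slide":[0,0,0],"spin":-7},
    {"grip":-1,"slide":[0,0,0],"spin":-7},
    {"grip":-1,"slide":[0,0,0],"spin":-7},
    {"grip":-1,"slide":[0,0,0],"spin":-7},
    {"grip":-1,"slide":[0,0,0],"spin":-7},
    {"grip":-1,"slide":[0,0,0],"spin":-7},
    {"grip":-1,"slide":[0,0,0],"spin":-1.3},
    {"grip":-1,"slide":[0,0,0],"spin":0},
  ],
  force=30,
)

```text
time_s: 11.42
ee_pos: [0.4775, 0.2639, 0.2791]
eef_rot: [-1.571, -0.0, -0.083]
force: [-0.1, 0.3, 0.3]
grip_width: 0.0939
```

```bash
python3 - <<'E'
from h import *
t=shot("top","top9"); s=shot("side","side9"); crop(s,250,100,400,220,"s9a",4)
p=get_obs(); print(p["ee_pos"],p["eef_rot"])
E
```

```text
[0.47751613 0.26392312 0.27905806] [-1.57075698e+00 -3.20652940e-06 -8.53022257e-02]
```

View pics/top9.png

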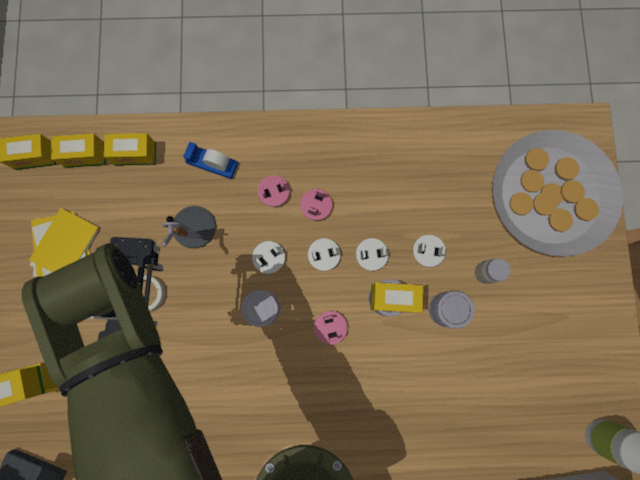

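View pics/s9a.png

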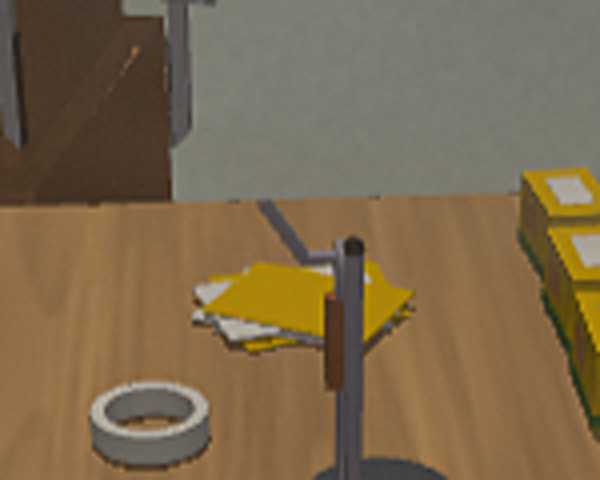

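Call:
step_arm(
  plan=[
    {"grip":-1,"slide":[0.002,0,-0.0103],"spin":0},
    {"grip":-1,"slide":[0.002,0,-0.031],"spin":0},
    {"grip":-1,"slide":[0.002,0,-0.031],"spin":0},
    {"grip":-1,"slide":[0.002,0,-0.031],"spin":0},
    {"grip":-1,"slide":[0.002,0,-0.031],"spin":0},
    {"grip":-1,"slide":[0.002,0,-0.031],"spin":0},
    {"grip":-1,"slide":[0.002,0,-0.031],"spin":0},
    {"grip":-1,"slide":[0.002,0,-0.031],"spin":0},
    {"grip":-1,"slide":[0.002,0,-0.031],"spin":0},
    {"grip":-1,"slide":[0.002,0,-0.031],"spin":0},
    {"grip":-1,"slide":[0.002,0,-0.031],"spin":0},
    {"grip":-1,"slide":[0.002,0,-0.031],"spin":0},
    {"grip":-1,"slide":[0.002,0,-0.031],"spin":0},
    {"grip":-1,"slide":[0,0,-0.031],"spin":0},
    {"grip":-1,"slide":[0,0,-0.031],"spin":0},
    {"grip":-1,"slide":[0,0,-0.031],"spin":0},
    {"grip":-1,"slide":[0,0,-0.01],"spin":0},
    {"grip":-1,"slide":[0,0.03,0],"spin":0},
    {"grip":-1,"slide":[0,0.03,0],"spin":0},
    {"grip":-1,"slide":[0,0.03,0],"spin":0},
  ],
)

```text
time_s: 13.18
ee_pos: [0.4635, -0.2221, 0.1881]
eef_rot: [-1.571, -0.001, -0.084]
force: [-0.1, 0.7, 0.3]
grip_width: 0.094
```

```bash
python3 - <<'E'
from h import *
t=shot("top","top10"); s=shot("side","side10"); crop(s,180,180,380,400,"s10a",3);crop(t,350,220,500,350,"t10a",4)
p=get_obs(); print(p["ee_pos"],p["eef_rot"])
E
```

```text
[ 0.46196388 -0.22096528  0.18523782] [-1.56775593  0.00648445 -0.08305062]
```

View pics/s10a.png

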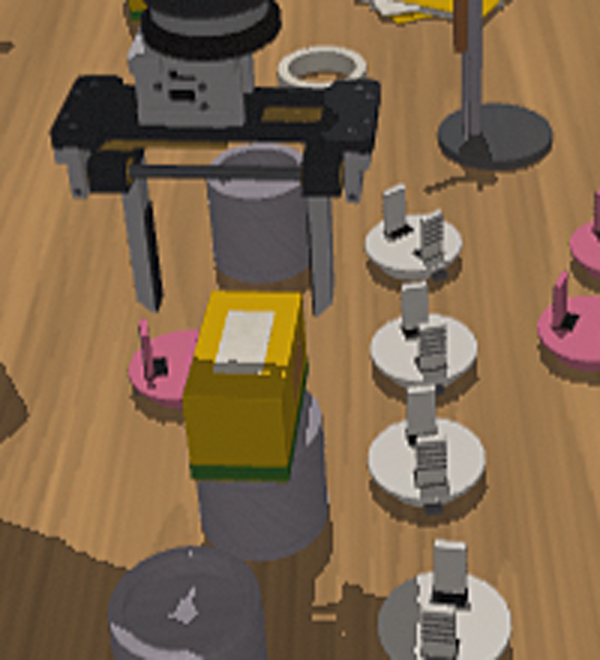

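View pics/t10a.png

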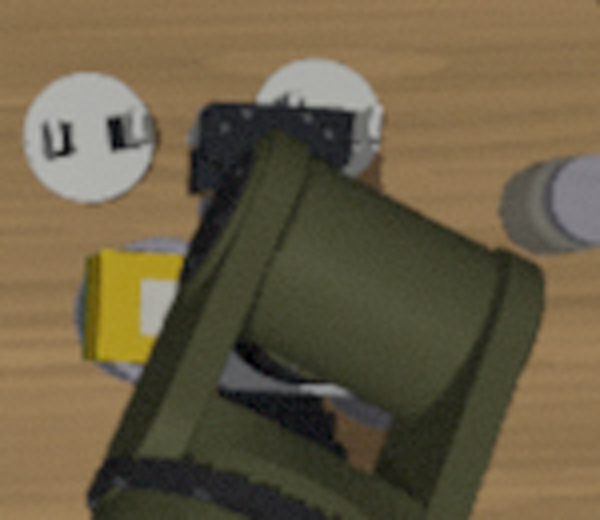

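Call:
step_arm(
  plan=[
    {"grip":-1,"slide":[0,0.03,0],"spin":0},
    {"grip":-1,"slide":[0,0.03,0],"spin":0},
    {"grip":-1,"slide":[0,0.015,0],"spin":0},
    {"grip":-1,"slide":[0,0.009,0],"spin":0},
    {"grip":-0.8,"slide":[0,0,0],"spin":0},
    {"grip":-0.6,"slide":[0,0,0],"spin":0},
    {"grip":-0.4,"slide":[0,0,0],"spin":0},
    {"grip":-0.2,"slide":[0,0,0],"spin":0},
    {"grip":-0.0,"slide":[0,0,0],"spin":0},
    {"grip":0.5,"slide":[0,0,0],"spin":0},
    {"grip":1,"slide":[0,0,0],"spin":0},
    {"grip":1,"slide":[0,0,0],"spin":0},
  ],
  force=20,
)

```text
time_s: 14.28
ee_pos: [0.4641, -0.2221, 0.1058]
eef_rot: [-1.571, -0.001, -0.082]
force: [-1.5, 0.8, 6.7]
grip_width: 0.0601
```

Call:
step_arm(
  plan=[
    {"grip":1,"slide":[0,-0.01,0],"spin":0},
    {"grip":1,"slide":[0,-0.02,0],"spin":0},
    {"grip":1,"slide":[0,-0.02,0],"spin":0},
    {"grip":1,"slide":[0,-0.02,0.0],"spin":0},
    {"grip":1,"slide":[0,-0.02,0.0],"spin":0},
    {"grip":1,"slide":[-0.0044,0,0.0137],"spin":0},
    {"grip":1,"slide":[-0.0044,0,0.0277],"spin":0},
    {"grip":1,"slide":[-0.0044,0,0.0277],"spin":0},
    {"grip":1,"slide":[-0.0044,0,0.0277],"spin":0},
    {"grip":1,"slide":[-0.0044,0,0.0277],"spin":0},
    {"grip":1,"slide":[-0.0044,0,0.0277],"spin":0},
    {"grip":1,"slide":[-0.0044,0,0.0277],"spin":0},
    {"grip":1,"slide":[-0.0044,0,0.0277],"spin":0},
    {"grip":1,"slide":[-0.0044,0,0.0277],"spin":0},
    {"grip":1,"slide":[-0.0044,0,0.0277],"spin":0},
    {"grip":1,"slide":[-0.0044,0,0.0277],"spin":0},
    {"grip":1,"slide":[-0.0044,0,0.0277],"spin":0},
    {"grip":1,"slide":[-0.0044,0,0.0277],"spin":0},
    {"grip":1,"slide":[-0.0044,0,0.0277],"spin":0},
    {"grip":1,"slide":[-0.0044,0,0.0277],"spin":0},
  ],
  force=30,
)

```text
time_s: 15.95
ee_pos: [0.4295, 0.1853, 0.1945]
eef_rot: [-1.571, 0.001, -0.081]
force: [0.3, -0.6, -1.8]
grip_width: 0.0598
```

Call:
step_arm(
  plan=[
    {"grip":1,"slide":[-0.0044,0,0.0277],"spin":0},
    {"grip":1,"slide":[0,0,0.014],"spin":0},
    {"grip":1,"slide":[0,0,0],"spin":0},
    {"grip":1,"slide":[0,0.03,0],"spin":0},
    {"grip":1,"slide":[0,0.03,0],"spin":0},
    {"grip":1,"slide":[0,0.03,0],"spin":0},
    {"grip":1,"slide":[0,0,0],"spin":0},
    {"grip":1,"slide":[0,0,0],"spin":0},
  ],
)

```text
time_s: 16.62
ee_pos: [0.429, 0.2249, 0.1046]
eef_rot: [-1.572, 0.003, -0.082]
force: [0.1, 0.2, -1.7]
grip_width: 0.0598
```

```bash
python3 - <<'E'
from h import *
t=shot("top","top11"); s=shot("side","side11"); crop(s,150,100,400,300,"s11a",3)
p=get_obs(); print(p["ee_pos"],p["eef_rot"],p["force"])
E
```

```text
[0.43048107 0.22566071 0.10679012] [-1.56982222 -0.00177665 -0.08189696] [-0.88907963  0.39276623 -1.25408831]
```

View pics/s11a.png

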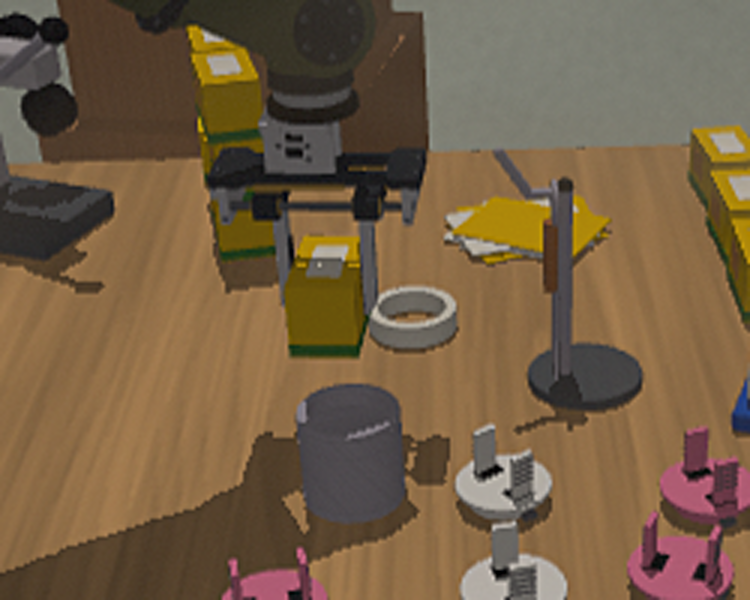

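View pics/top11.png

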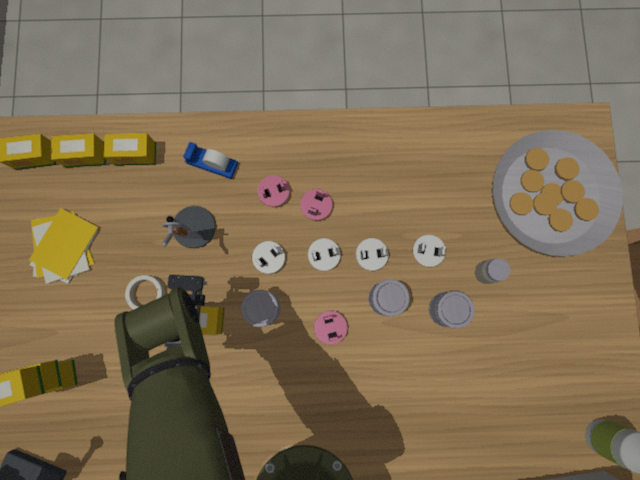

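Call:
step_arm(
  plan=[
    {"grip":1,"slide":[0,0.025,0],"spin":0},
    {"grip":1,"slide":[0,0.025,0],"spin":0},
    {"grip":1,"slide":[0,0.02,0],"spin":0},
    {"grip":1,"slide":[0,0.01,0],"spin":0},
    {"grip":1,"slide":[0,0.004,0],"spin":0},
    {"grip":1,"slide":[0,0.0005,0],"spin":0},
    {"grip":1,"slide":[0,0,0],"spin":0},
    {"grip":1,"slide":[0,0,0],"spin":0},
  ],
)

```text
time_s: 17.38
ee_pos: [0.4306, 0.2259, 0.0219]
eef_rot: [-1.57, -0.002, -0.082]
force: [0.1, -0.0, -3.1]
grip_width: 0.0597
```

Call:
step_arm(
  plan=[
    {"grip":-0.3,"slide":[0,0,0],"spin":0},
    {"grip":-0.35,"slide":[0,0,0],"spin":0},
    {"grip":-0.6,"slide":[0,0,0],"spin":0},
    {"grip":-0.8,"slide":[0,0,0],"spin":0},
    {"grip":-0.8,"slide":[0,0,0],"spin":0},
    {"grip":-0.8,"slide":[0,-0.02,0],"spin":0},
    {"grip":-0.8,"slide":[0,-0.03,0],"spin":0},
    {"grip":-0.8,"slide":[0,-0.03,0],"spin":0},
    {"grip":-0.8,"slide":[0,-0.03,0],"spin":0},
    {"grip":-0.8,"slide":[0,-0.03,0],"spin":0},
    {"grip":-0.8,"slide":[0,-0.03,0],"spin":0},
    {"grip":-0.6,"slide":[0,-0.03,0],"spin":0},
    {"grip":-0.6,"slide":[0,0,0],"spin":0},
  ],
)

```text
time_s: 18.47
ee_pos: [0.4314, 0.2263, 0.2262]
eef_rot: [-1.567, -0.007, -0.082]
force: [0.6, -0.3, 0.9]
grip_width: 0.0764
```

```bash
python3 - <<'E'
from h import *
t=shot("top","top12"); s=shot("side","side12"); crop(s,150,100,400,300,"s12a",3)
p=get_obs(); print(p["ee_pos"],p["eef_rot"],p["force"])
crop(t,235,220,490,350,"t12a",3)
E
```

```text
[0.43004624 0.22567259 0.2211189 ] [-1.56998146e+00 -1.52182372e-03 -8.15806901e-02] [ 0.34964685  0.02105028 -1.20181351]
```

View pics/s12a.png

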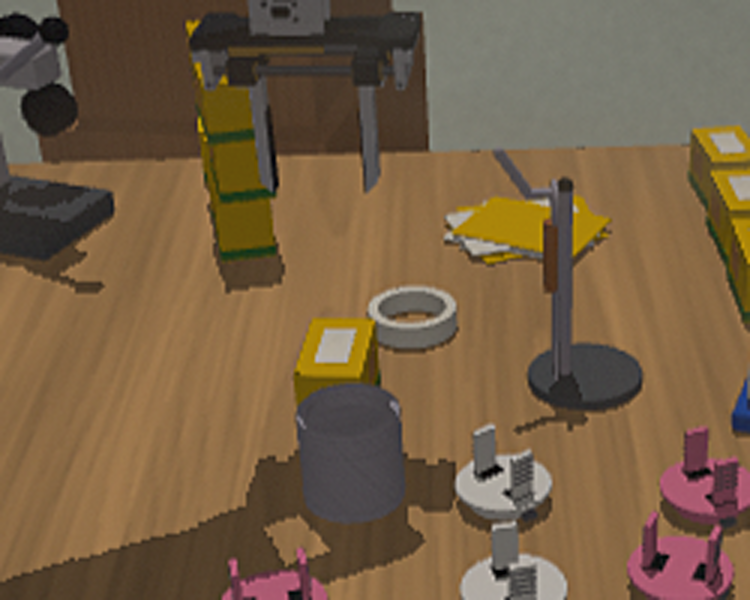

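View pics/t12a.png

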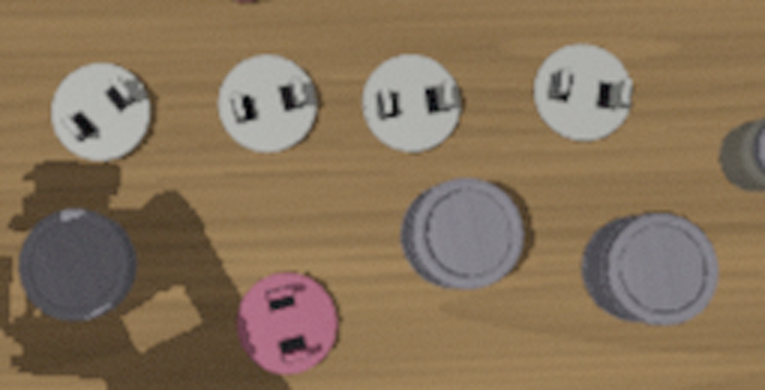

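```bash
cat > m2.py <<'E'
from meas import *
def ears(t,c):
    x,y=c; g=cv2.cvtColor(t,cv2.COLOR_BGR2GRAY)
    yy,xx=np.mgrid[:480,:640]
    m=((g<75)&((xx-x)**2+(yy-y)**2<12.5**2)).astype(np.uint8)
    n,l,st,ce=cv2.connectedComponentsWithStats(m)
    k=sorted(range(1,n),key=lambda i:-st[i,4])[:2]
    if len(k)<2: print("ears?"); return
    a,b=[onz("top",*ce[i],.019) for i in k]
    if a[1]<b[1]: a,b=b,a
    d=a-b; print("  slots",[st[i,4] for i in k],"mid",(a+b)/2,"sep",np.linalg.norm(d),"ear dir deg from +y (ccw)",np.degrees(np.arctan2(-d[0],d[1])))
def rims(t,guess):
    S=6
    for u,v in guess:
        x0,y0=int(u)-32,int(v)-32
        g=cv2.GaussianBlur(cv2.resize(cv2.cvtColor(t[y0:y0+64,x0:x0+64],cv2.COLOR_BGR2GRAY),None,fx=S,fy=S,interpolation=cv2.INTER_CUBIC),(0,0),3)
        r=.043*449.26/1.048*S
        for rr in (r,.034*449.26/1.048*S):
            c=cv2.HoughCircles(g,cv2.HOUGH_GRADIENT,1,200,param1=50,param2=10,minRadius=int(rr-5),maxRadius=int(rr+5))
            if c is not None:
                a=c[0,0]; U,V=(a[0]+.5)/S-.5+x0,(a[1]+.5)/S-.5+y0; print("rim",(u,v),"->",U,V,a[2]/S,onz("top",U,V,.085))
if __name__=="__main__":
    import sys
    t=cv2.imread(sys.argv[1])
    for c in caps(t): ears(t,c)
    rims(t,[(260,308),(390,298),(453,309)])
E
python3 m2.py pics/top12.png; echo; python3 m2.py pics/top11.png; python3 m2.py pics/top0.png | grep rim
```

```text
white (267.7, 256.9) size 31.8 32.3 area 751.0 xyz19 [0.576  0.0749 0.019 ]
white (371.3, 253.9) size 31.8 32.1 area 753.0 xyz19 [ 0.5762 -0.1847  0.019 ]
white (323.3, 254.0) size 31.8 32.2 area 760.0 xyz19 [ 0.5792 -0.0642  0.019 ]
white (428.9, 250.3) size 31.4 32.6 area 756.0 xyz19 [ 0.5811 -0.33    0.019 ]
  slots [np.int32(34), np.int32(26)] mid [0.5756 0.0736 0.019 ] sep 0.03505134835858324 ear dir deg from +y (ccw) 37.859487590652364
  slots [np.int32(24), np.int32(13)] mid [ 0.575  -0.1869  0.019 ] sep 0.03367788521665769 ear dir deg from +y (ccw) 9.675902472315554
  slots [np.int32(26), np.int32(24)] mid [ 0.5789 -0.0659  0.019 ] sep 0.033962887550894674 ear dir deg from +y (ccw) 12.6883389311975
  slots [np.int32(27), np.int32(7)] mid [ 0.5777 -0.3305  0.019 ] sep 0.03481993493265572 ear dir deg from +y (ccw) 0.39680786307279325
rim (390, 298) -> 390.66666 297.0 17.766666 [ 0.4658 -0.2159  0.085 ]
rim (390, 298) -> 393.66666 295.0 14.333333 [ 0.4702 -0.2231  0.085 ]

white (267.7, 256.9) size 31.8 32.3 area 750.5 xyz19 [0.576 0.075 0.019]
white (371.4, 253.8) size 32.0 32.
[... 458 characters left out ...]
7289172505626
  slots [np.int32(24), np.int32(24)] mid [ 0.5793 -0.0659  0.019 ] sep 0.034166786244326335 ear dir deg from +y (ccw) 13.893925295966445
  slots [np.int32(27), np.int32(6)] mid [ 0.5775 -0.3301  0.019 ] sep 0.03556671842240511 ear dir deg from +y (ccw) 0.9375622893826315
rim (260, 308) -> 258.16666 307.5 18.883333 [0.4508 0.0922 0.085 ]
rim (390, 298) -> 390.33334 297.83334 18.583334 [ 0.4639 -0.215   0.085 ]
rim (390, 298) -> 393.5 295.5 14.833333 [ 0.4691 -0.2227  0.085 ]
rim (453, 309) -> 453.33334 306.66666 15.233334 [ 0.4392 -0.3605  0.085 ]
rim (260, 308) -> 258.83334 307.66666 18.449999 [0.4504 0.0907 0.085 ]
rim (260, 308) -> 259.16666 308.0 15.05 [0.4496 0.0899 0.085 ]
```

```bash
python3 - <<'E'
from h import *
t=cv2.imread("pics/top12.png");s=cv2.imread("pics/side12.png")
def z(im,u,v,w,h,k): 
    return cv2.resize(im[v-h:v+h,u-w:u+w],None,fx=k,fy=k,interpolation=cv2.INTER_CUBIC)
A=np.hstack([z(t,*p,24,24,8) for p in((391,298),(454,309))])
B=cv2.convertScaleAbs(A,alpha=1.5,beta=-40)
cv2.imwrite("pics/rimz.png",B)
A=np.hstack([z(t,*p,18,18,10) for p in((372,254),(429,250))]);cv2.imwrite("pics/capz.png",A)
cv2.imwrite("pics/capz2.png",z(s,325,340,50,40,8))
cv2.imwrite("pics/rimz2.png",cv2.convertScaleAbs(z(s,255,350,70,60,6),alpha=1.5,beta=-40))
E
```

```text
(no output)
```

View pics/rimz.png

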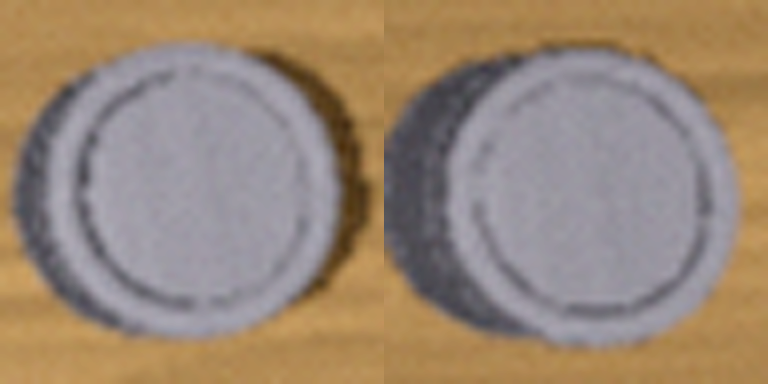

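View pics/capz.png

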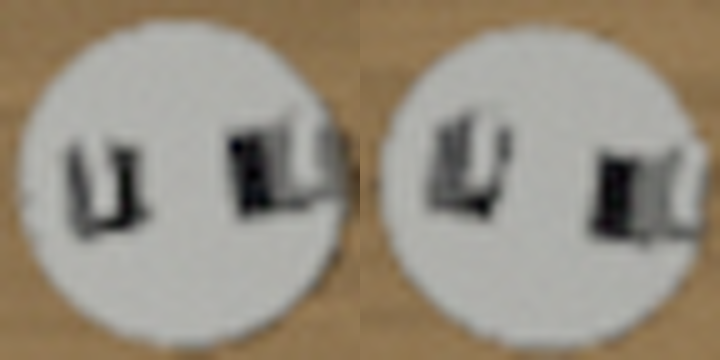

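View pics/rimz2.png

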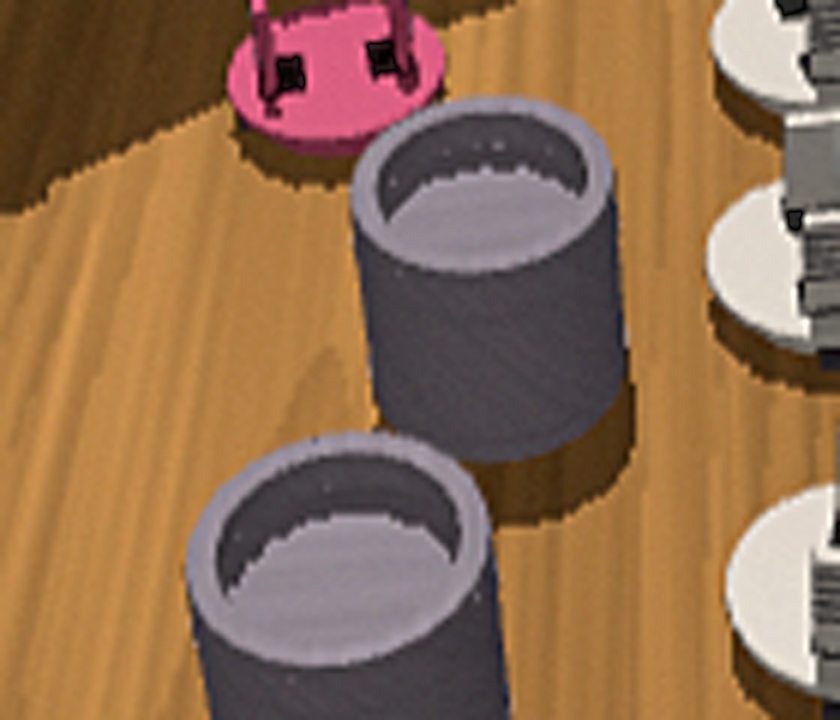

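```bash
cat > rim.py <<'E'
from meas import *
def rimfit(cam,im,u,v,thr=None,w=34):
    u,v=int(u),int(v); x0,y0=u-w,v-w; S=4
    c=cv2.resize(im[y0:v+w,x0:u+w],None,fx=S,fy=S,interpolation=cv2.INTER_CUBIC)
    h=cv2.cvtColor(c,cv2.COLOR_BGR2HSV); 
    grey=(h[...,1]<65)
    if thr is None: thr=cv2.threshold(h[...,2][grey].reshape(-1,1),0,255,cv2.THRESH_OTSU)[0]
    m=(grey&(h[...,2]>thr)).astype(np.uint8); m=cv2.morphologyEx(m,cv2.MORPH_OPEN,np.ones((5,5)))
    cs=cv2.findContours(m,cv2.RETR_EXTERNAL,cv2.CHAIN_APPROX_NONE)[0]
    cn=max(cs,key=cv2.contourArea); (x,y),ax,an=cv2.fitEllipse(cv2.convexHull(cn))
    U,V=(x+.5)/S-.5+x0,(y+.5)/S-.5+y0
    p=onz(cam,U,V,.085); print(cam,(round(U,2),round(V,2)),"axes px",np.round(np.array(ax)/S,1),"thr",thr,"xyz",p); return (U,V),p
if __name__=="__main__":
    t=cv2.imread("pics/top12.png");s=cv2.imread("pics/side12.png")
    for a,b in (((391,298),(262,320)),((455,309),(238,378))):
        A,_=rimfit("top",t,*a); B,_=rimfit("side",s,*b); print(tri(A,B))
    rimfit("top",cv2.imread("pics/top0.png"),261,309); rimfit("side",cv2.imread("pics/side0.png"),266,240)
E
python3 rim.py
```

```text
top (390.28, 297.34) axes px [35.6 37.9] thr 121.0 xyz [ 0.4651 -0.2149  0.085 ]
side (264.68, 320.11) axes px [29.3 44.1] thr 99.0 xyz [ 0.4645 -0.2184  0.085 ]
(array([ 0.4646, -0.2154,  0.0824]), np.float64(0.001040561292913835))
top (455.73, 309.51) axes px [36.7 37.8] thr 111.0 xyz [ 0.4325 -0.3656  0.085 ]
side (240.85, 380.94) axes px [38.3 51.4] thr 99.0 xyz [ 0.4327 -0.3681  0.085 ]
(array([ 0.4324, -0.3662,  0.083 ]), np.float64(0.00017137865651874513))
top (258.74, 307.88) axes px [36.6 37.8] thr 109.0 xyz [0.4499 0.0909 0.085 ]
side (265.42, 236.44) axes px [18.3 34.5] thr 104.0 xyz [0.4495 0.0869 0.085 ]
```

Call:
step_arm(
  plan=[
    {"grip":-0.6,"slide":[0,0,0],"spin":7},
    {"grip":-0.6,"slide":[0,0,0],"spin":7},
    {"grip":-0.6,"slide":[0,0,0],"spin":7},
    {"grip":-0.6,"slide":[0,0,0],"spin":7},
    {"grip":-0.6,"slide":[0,0,0],"spin":7},
    {"grip":-0.6,"slide":[0,0,0],"spin":7},
    {"grip":-0.6,"slide":[0,0,0],"spin":7},
    {"grip":-0.6,"slide":[0,0,0],"spin":7},
    {"grip":-0.6,"slide":[0,0,0],"spin":7},
    {"grip":-0.6,"slide":[0,0,0],"spin":7},
    {"grip":-0.6,"slide":[0,0,0],"spin":7},
    {"grip":-0.6,"slide":[0,0,0],"spin":7},
    {"grip":-0.6,"slide":[0,0,0],"spin":7},
    {"grip":-0.6,"slide":[0,0,0],"spin":0.8},
  ],
  force=45,
)

```text
time_s: 19.73
ee_pos: [0.4294, 0.2254, 0.2191]
eef_rot: [-1.573, -0.001, -1.69]
force: [-0.4, 1.6, -0.4]
grip_width: 0.075
```

Call:
step_arm(
  plan=[
    {"grip":-0.6,"slide":[0.0297,0,0.0118],"spin":0},
    {"grip":-0.6,"slide":[0.0297,0,0.0118],"spin":0},
    {"grip":-0.6,"slide":[0.0297,0,0.0118],"spin":0},
    {"grip":-0.6,"slide":[0.0297,0,0.0118],"spin":0},
    {"grip":-0.6,"slide":[0.0297,0,0.0118],"spin":0},
    {"grip":-0.6,"slide":[0.0297,0,0.0118],"spin":0},
    {"grip":-0.6,"slide":[0.0297,0,0.0118],"spin":0},
    {"grip":-0.6,"slide":[0.0297,0,0.0118],"spin":0},
    {"grip":-0.6,"slide":[0.0297,0,0.0118],"spin":0},
    {"grip":-0.6,"slide":[0.0297,0,0.0118],"spin":0},
    {"grip":-0.6,"slide":[0.0297,0,0.0118],"spin":0},
    {"grip":-0.6,"slide":[0.0297,0,0.0118],"spin":0},
    {"grip":-0.6,"slide":[0.0297,0,0.0118],"spin":0},
    {"grip":-0.6,"slide":[0.0297,0,0.0118],"spin":0},
    {"grip":-0.6,"slide":[0.0297,0,0.0118],"spin":0},
    {"grip":-0.6,"slide":[0.0297,0,0.0118],"spin":0},
    {"grip":-0.6,"slide":[0.0297,0,0.0118],"spin":0},
    {"grip":-0.6,"slide":[0.0297,0,0.0118],"spin":0},
    {"grip":-0.6,"slide":[0,0.03,0],"spin":0},
    {"grip":-0.6,"slide":[0,0.03,0],"spin":0},
  ],
)

```text
time_s: 21.4
ee_pos: [0.5807, -0.3314, 0.1592]
eef_rot: [-1.57, -0.001, -1.682]
force: [0.9, -0.0, -1.0]
grip_width: 0.0754
```

Call:
step_arm(
  plan=[
    {"grip":-0.6,"slide":[0,0.03,0],"spin":0},
    {"grip":-0.6,"slide":[0,0.02,0],"spin":0},
    {"grip":-0.6,"slide":[0,0,0],"spin":0},
    {"grip":-0.6,"slide":[0,0,0],"spin":0},
  ],
)

```text
time_s: 21.73
ee_pos: [0.5801, -0.3293, 0.1094]
eef_rot: [-1.573, 0.001, -1.682]
force: [-0.5, -0.2, 0.4]
grip_width: 0.0752
```

```bash
python3 - <<'E'
from h import *
t=shot("top","top13"); s=shot("side","side13"); crop(s,220,250,420,430,"s13a",4)
p=get_obs(); print(p["ee_pos"],p["eef_rot"],p["force"])
E
```

```text
[ 0.5811533  -0.32987961  0.11206858] [-1.56908915e+00 -8.82447139e-04 -1.68240583e+00] [-0.33553895  0.40403579  0.70249903]
```

View pics/s13a.png

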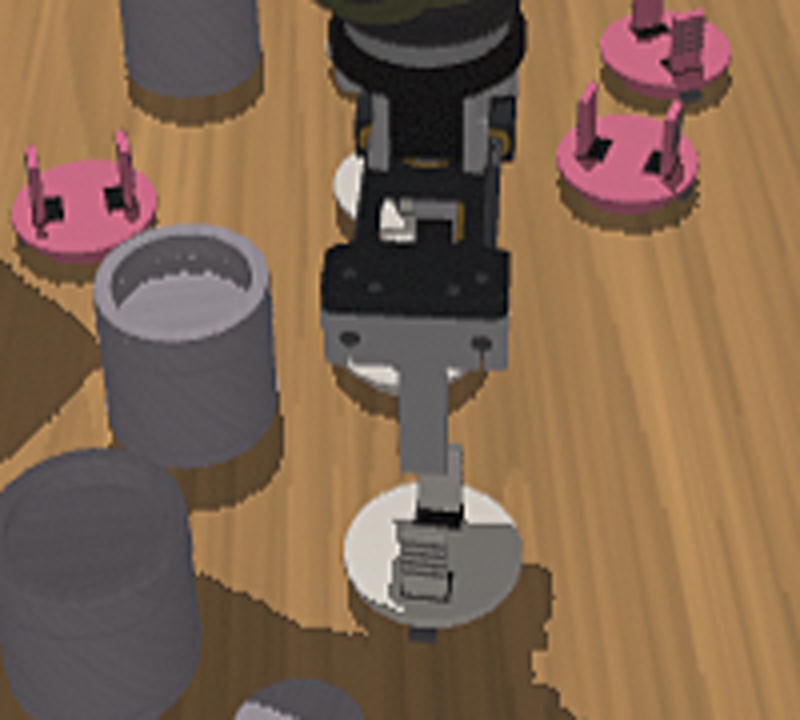

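View pics/top13.png

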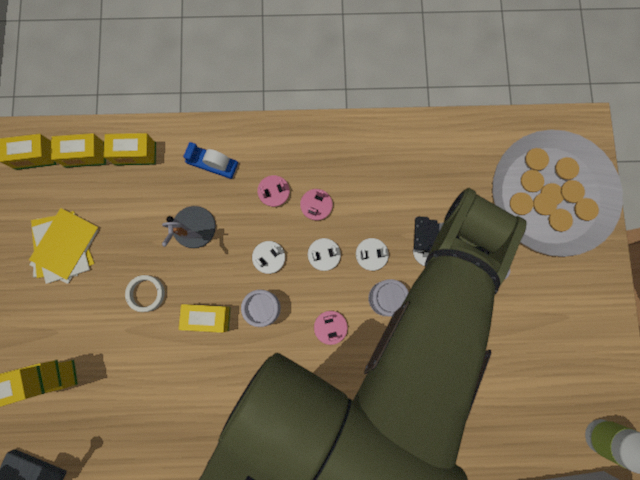

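```bash
python3 - <<'E'
from h import *
print(onz("side",220+433.5/4-.4,250+553/4-.4,.0185))
print([onz("side",220+u/4-.4,250+v/4-.4,.019) for u,v in((440,517),(424,590))])
E
```

```text
[ 0.58056981 -0.3327498   0.0185    ]
[array([ 0.58466911, -0.3122967 ,  0.019     ]), array([ 0.57522621, -0.35375806,  0.019     ])]
```

Call:
step_arm(
  plan=[
    {"grip":-0.6,"slide":[0,0.03,0],"spin":2},
    {"grip":-0.6,"slide":[0,0.03,0],"spin":0},
    {"grip":-0.6,"slide":[0,0.015,0],"spin":0},
    {"grip":-0.6,"slide":[0,0.0085,0],"spin":0},
    {"grip":-0.6,"slide":[0,0,0],"spin":0},
    {"grip":-0.4,"slide":[0,0,0],"spin":0},
    {"grip":-0.3,"slide":[0,0,0],"spin":0},
    {"grip":-0.2,"slide":[0,0,0],"spin":0},
    {"grip":-0.1,"slide":[0,0,0],"spin":0},
    {"grip":0,"slide":[0,0,0],"spin":0},
    {"grip":0.2,"slide":[0,0,0],"spin":0},
    {"grip":1,"slide":[0,0,0],"spin":0},
    {"grip":1,"slide":[0,0,0],"spin":0},
    {"grip":1,"slide":[0,0,0],"spin":0},
  ],
  force=45,
)

```text
time_s: 23.0
ee_pos: [0.5815, -0.33, 0.0293]
eef_rot: [-1.568, -0.001, -1.719]
force: [-2.2, 1.3, 12.2]
grip_width: 0.0384
```

Call:
step_arm(
  plan=[
    {"grip":1,"slide":[0,-0.01,0],"spin":0},
    {"grip":1,"slide":[0,-0.02,0],"spin":0},
    {"grip":1,"slide":[0,-0.03,0],"spin":0},
    {"grip":1,"slide":[0,-0.03,0],"spin":0},
    {"grip":1,"slide":[0,-0.03,0],"spin":0},
    {"grip":1,"slide":[0,0,0],"spin":0},
    {"grip":1,"slide":[0,0,0],"spin":0},
  ],
)

```text
time_s: 23.58
ee_pos: [0.5811, -0.3299, 0.1494]
eef_rot: [-1.568, -0.002, -1.719]
force: [-0.3, 0.3, -0.8]
grip_width: 0.0382
```

```bash
python3 - <<'E'
from h import *
s=shot("side","side14"); crop(s,220,230,420,430,"s14a",4)
p=get_obs(); print(p["ee_pos"],p["eef_rot"],p["force"],p["grip_width"])
E
```

```text
[ 0.58051438 -0.32951576  0.14735568] [-1.57040142e+00 -1.81380142e-04 -1.71869077e+00] [ 0.20217994  0.63916153 -0.76547433] 0.03817568270922394
```

View pics/s14a.png

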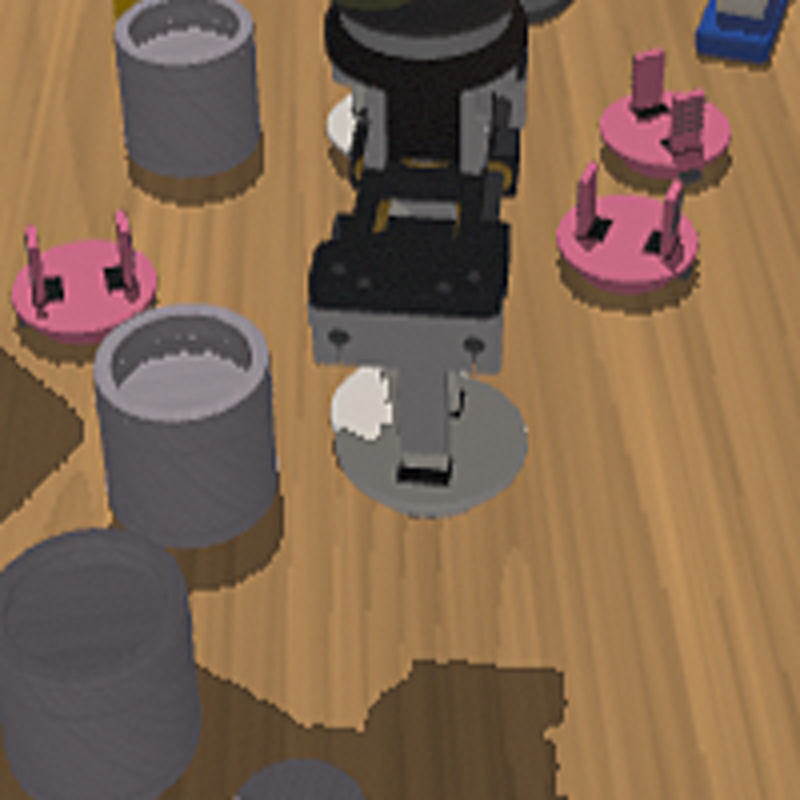

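```bash
python3 - <<'E'
from h import *
p=proj("side",[.5810,-.3298,.139]); print(p,(p-[220,230]+.4)*4)
print(proj("side",[.5820,-.3298,.139]))
s=cv2.imread("pics/side13.png")
import rim
E
```

```text
[327.70176115 337.79665883] [432.40704459 432.78663533]
[328.29207244 337.77419333]
```

Call:
step_arm(
  plan=[
    {"grip":1,"slide":[0.0082,0,-0.0201],"spin":0},
    {"grip":1,"slide":[0.0082,0,-0.0201],"spin":0},
    {"grip":1,"slide":[0.0082,0,-0.0201],"spin":0},
    {"grip":1,"slide":[0.0082,0,-0.0201],"spin":0},
    {"grip":1,"slide":[0.0082,0,-0.0201],"spin":0},
    {"grip":1,"slide":[0.0082,0,-0.0201],"spin":0},
    {"grip":1,"slide":[0.0084,0,-0.0199],"spin":0},
    {"grip":1,"slide":[0,0.01,0],"spin":0},
    {"grip":1,"slide":[0,0.01,0],"spin":0},
    {"grip":1,"slide":[0,0,0],"spin":0},
    {"grip":1,"slide":[0,0,0],"spin":0},
  ],
)

```text
time_s: 24.55
ee_pos: [0.4334, -0.3651, 0.1256]
eef_rot: [-1.573, 0.002, -1.718]
force: [0.2, -0.1, -0.8]
grip_width: 0.0381
```

```bash
python3 - <<'E'
from h import *
s=shot("side","side15"); crop(s,160,260,340,440,"s15a",4)
p=get_obs(); print(p["ee_pos"],p["eef_rot"],p["force"],p["grip_width"])
E
```

```text
[ 0.43365088 -0.36535833  0.12631648] [-1.57181635e+00  8.18734369e-04 -1.71789417e+00] [-0.91069301 -0.06298887  0.1128235 ] 0.03828359891186984
```

View pics/s15a.png

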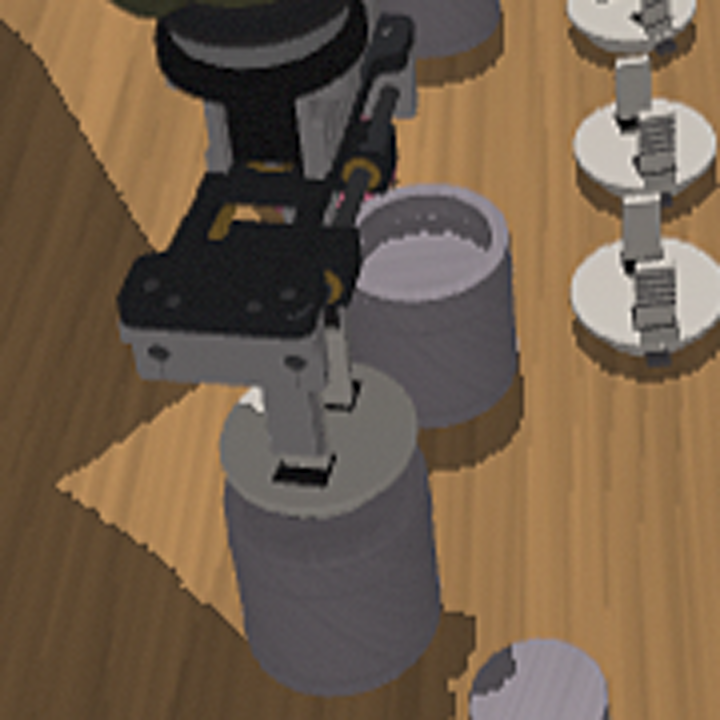

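```bash
python3 - <<'E'
from h import *
for z in (.1165,.112,.085): 
    p=proj("side",[.4335,-.366,z]); print(z,(p-[160,260]+.4)*4)
    print((proj("side",[.4335-.041,-.366,z])-[160,260]+.4)*4,(proj("side",[.4335+.041,-.366,z])-[160,260]+.4)*4)
s=cv2.imread("pics/side15.png")
from rim import rimfit
E
```

```text
0.1165 [319.73810136 428.56825788]
[219.81626928 432.48698679] [419.43397148 424.65839073]
0.112 [320.84136276 436.25838372]
[221.21394573 440.17430448] [420.24414314 432.35129244]
0.085 [327.32747958 481.46893335]
[229.43075237 485.36731239] [425.00728254 477.57919253]
```

Call:
step_arm(
  plan=[
    {"grip":1,"slide":[0,0.006,0],"spin":0},
    {"grip":1,"slide":[0,0.006,0],"spin":0},
    {"grip":1,"slide":[0,0.004,0],"spin":0},
    {"grip":1,"slide":[0,0.004,0],"spin":0},
    {"grip":1,"slide":[0,0,0],"spin":0},
  ],
)

```text
time_s: 25.02
ee_pos: [0.4329, -0.3655, 0.106]
eef_rot: [-1.572, 0.001, -1.719]
force: [0.1, -0.8, -0.3]
grip_width: 0.0381
```

Foot is inside the mouth with no force; continue slowly.

Call:
step_arm(
  plan=[
    {"grip":1,"slide":[0,0.003,0],"spin":0},
    {"grip":1,"slide":[0,0.002,0],"spin":0},
    {"grip":1,"slide":[0,0.001,0],"spin":0},
    {"grip":1,"slide":[0,0,0],"spin":0},
  ],
)

```text
time_s: 25.35
ee_pos: [0.4331, -0.3658, 0.1009]
eef_rot: [-1.571, 0.0, -1.719]
force: [-0.3, 0.2, -0.8]
grip_width: 0.0382
```

Call:
step_arm(
  plan=[
    {"grip":1,"slide":[0,0.001,0],"spin":0},
    {"grip":1,"slide":[0,0.001,0],"spin":0},
    {"grip":1,"slide":[0,0,0],"spin":0},
  ],
)

```text
time_s: 25.6
ee_pos: [0.4333, -0.366, 0.1003]
eef_rot: [-1.57, -0.001, -1.719]
force: [-3.4, 2.9, 11.0]
grip_width: 0.0384
```

Call:
step_arm(
  plan=[
    {"grip":1,"slide":[0,0.0005,0],"spin":0},
    {"grip":0.1,"slide":[0,0,0],"spin":0},
    {"grip":0.0,"slide":[0,0,0],"spin":0},
    {"grip":-0.15,"slide":[0,0,0],"spin":0},
    {"grip":-0.3,"slide":[0,0,0],"spin":0},
    {"grip":-0.6,"slide":[0,0,0],"spin":0},
    {"grip":-0.6,"slide":[0,0,0],"spin":0},
    {"grip":-0.6,"slide":[0,0,0],"spin":0},
    {"grip":-0.6,"slide":[0,-0.01,0],"spin":0},
    {"grip":-0.6,"slide":[0,-0.03,0],"spin":0},
    {"grip":-0.6,"slide":[0,-0.03,0],"spin":0},
    {"grip":-0.6,"slide":[0,-0.03,0],"spin":0},
    {"grip":-0.6,"slide":[0,0,0],"spin":0},
  ],
)

```text
time_s: 26.68
ee_pos: [0.4346, -0.3671, 0.2054]
eef_rot: [-1.563, -0.005, -1.719]
force: [0.4, 0.1, 0.3]
grip_width: 0.0752
```

```bash
python3 - <<'E'
from h import *
s=shot("side","side16"); crop(s,160,260,340,440,"s16a",4); t=shot("top","top16")
p=get_obs(); print(p["ee_pos"],p["eef_rot"],p["force"],p["grip_width"])
E
python3 m2.py pics/top16.png | grep -v rim
```

```text
[ 0.43339853 -0.36606649  0.19990473] [-1.56883118e+00 -1.40281860e-03 -1.71873037e+00] [-0.78351849 -0.10741425 -0.72132461] 0.07536002652232432
white (142.7, 293.1) size 34.5 37.0 area 966.5 xyz19 [0.495  0.3834 0.019 ]
white (267.7, 256.9) size 31.7 32.3 area 749.0 xyz19 [0.576  0.0751 0.019 ]
white (371.4, 253.9) size 31.5 32.2 area 750.0 xyz19 [ 0.5762 -0.1847  0.019 ]
white (323.4, 254.0) size 31.8 32.2 area 759.0 xyz19 [ 0.5791 -0.0644  0.019 ]
ears?
  slots [np.int32(36), np.int32(28)] mid [0.5753 0.0731 0.019 ] sep 0.03594538313180684 ear dir deg from +y (ccw) 37.55217880401502
  slots [np.int32(24), np.int32(13)] mid [ 0.5753 -0.1873  0.019 ] sep 0.03279922494711618 ear dir deg from +y (ccw) 8.946425144686257
  slots [np.int32(25), np.int32(24)] mid [ 0.5791 -0.0659  0.019 ] sep 0.03401040584691319 ear dir deg from +y (ccw) 13.290522050351656
```

View pics/s16a.png

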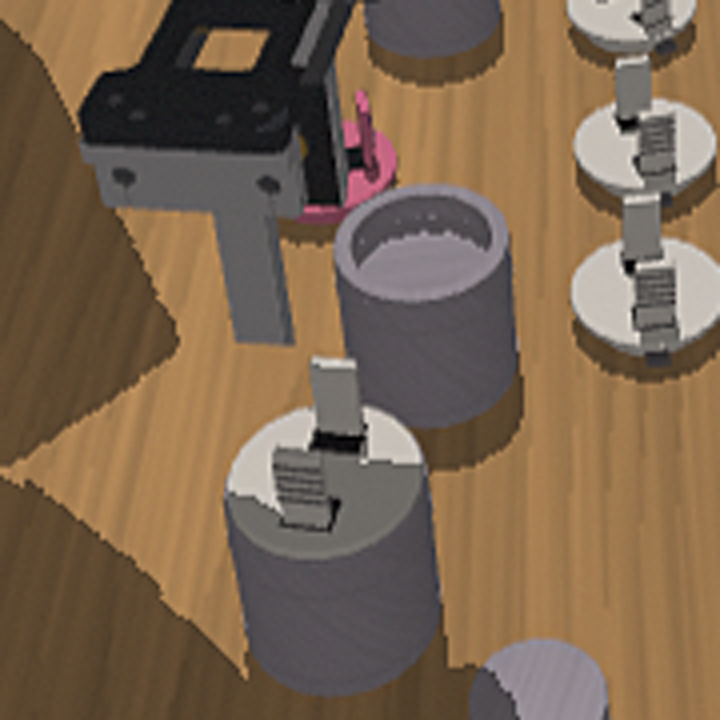

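View pics/top16.png

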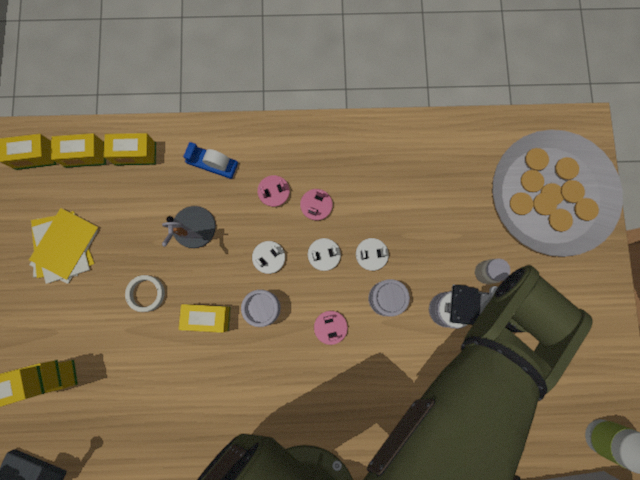

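Call:
step_arm(
  plan=[
    {"grip":-0.6,"slide":[0,0,0],"spin":-6},
    {"grip":-0.6,"slide":[0,0,0],"spin":-6},
    {"grip":-0.6,"slide":[0,0,0],"spin":-5.8},
    {"grip":-0.6,"slide":[-0.0195,0,0.0213],"spin":0},
    {"grip":-0.6,"slide":[-0.0195,0,0.0213],"spin":0},
    {"grip":-0.6,"slide":[-0.0195,0,0.0213],"spin":0},
    {"grip":-0.6,"slide":[-0.0195,0,0.0213],"spin":0},
    {"grip":-0.6,"slide":[-0.0195,0,0.0213],"spin":0},
    {"grip":-0.6,"slide":[-0.0195,0,0.0213],"spin":0},
    {"grip":-0.6,"slide":[-0.0195,0,0.0213],"spin":0},
    {"grip":-0.6,"slide":[-0.0193,0,0.0211],"spin":0},
    {"grip":-0.6,"slide":[0,0.03,0],"spin":0},
    {"grip":-0.6,"slide":[0,0.03,0],"spin":0},
    {"grip":-0.6,"slide":[0,0.03,0],"spin":0},
    {"grip":-0.6,"slide":[0,0,0],"spin":0},
    {"grip":-0.6,"slide":[0,0,0],"spin":0},
  ],
)

```text
time_s: 28.12
ee_pos: [0.575, -0.1842, 0.1072]
eef_rot: [-1.574, 0.002, -1.408]
force: [0.0, 0.2, 0.5]
grip_width: 0.0752
```

```bash
python3 - <<'E'
from h import *
s=shot("side","side17"); crop(s,220,200,420,380,"s17a",4); t=shot("top","top17")
p=get_obs(); print(p["ee_pos"],p["eef_rot"],p["force"],p["grip_width"])
E
```

```text
[ 0.57642268 -0.18482483  0.11017942] [-1.56934648e+00 -8.14209695e-04 -1.40823458e+00] [-0.02286606 -0.17345821  0.36345658] 0.07495380727654286
```

View pics/s17a.png

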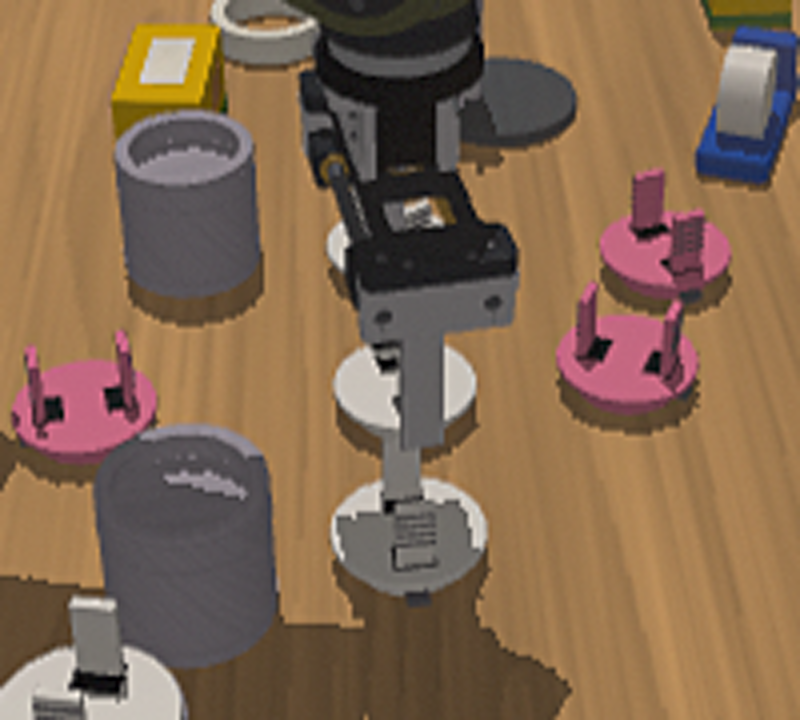

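View pics/top17.png

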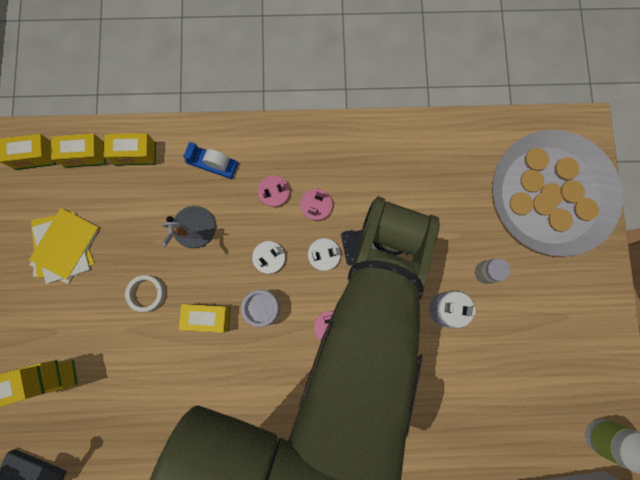

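Call:
step_arm(
  plan=[
    {"grip":-0.6,"slide":[0,0.03,0],"spin":0},
    {"grip":-0.6,"slide":[0,0.03,0],"spin":0},
    {"grip":-0.6,"slide":[0,0.013,0],"spin":0},
    {"grip":-0.6,"slide":[0,0.0085,0],"spin":0},
    {"grip":-0.6,"slide":[0,0,0],"spin":0},
    {"grip":-0.4,"slide":[0,0,0],"spin":0},
    {"grip":-0.3,"slide":[0,0,0],"spin":0},
    {"grip":-0.2,"slide":[0,0,0],"spin":0},
    {"grip":-0.1,"slide":[0,0,0],"spin":0},
    {"grip":0,"slide":[0,0,0],"spin":0},
    {"grip":0.2,"slide":[0,0,0],"spin":0},
    {"grip":1,"slide":[0,0,0],"spin":0},
    {"grip":1,"slide":[0,0,0],"spin":0},
    {"grip":1,"slide":[0,0,0],"spin":0},
  ],
  force=45,
)

```text
time_s: 29.38
ee_pos: [0.5768, -0.1848, 0.0292]
eef_rot: [-1.568, -0.001, -1.408]
force: [-2.7, 1.6, 13.1]
grip_width: 0.0385
```

Call:
step_arm(
  plan=[
    {"grip":1,"slide":[0,-0.01,0],"spin":0},
    {"grip":1,"slide":[0,-0.02,0],"spin":0},
    {"grip":1,"slide":[0,-0.03,0],"spin":0},
    {"grip":1,"slide":[0,-0.03,0],"spin":0},
    {"grip":1,"slide":[0,-0.03,0],"spin":0},
    {"grip":1,"slide":[0,0,0],"spin":0},
    {"grip":1,"slide":[0,0,0],"spin":0},
  ],
)

```text
time_s: 29.97
ee_pos: [0.5765, -0.1847, 0.1492]
eef_rot: [-1.568, -0.002, -1.408]
force: [-0.3, 0.1, -1.2]
grip_width: 0.0383
```

```bash
python3 - <<'E'
from h import *
s=shot("side","side18"); crop(s,220,180,420,380,"s18a",4)
p=get_obs(); print(p["ee_pos"],p["eef_rot"],p["force"],p["grip_width"])
P=p["ee_pos"]; P[2]-=.009; print((proj("side",P)-[220,180]+.4)*4)
for d in(-.041,.041): print((proj("side",P+[d,0,0])-[220,180]+.4)*4)
E
```

```text
[ 0.5757571  -0.18448959  0.14739173] [-1.57032140e+00 -3.19857504e-04 -1.40804178e+00] [ 0.02485056 -0.49458513 -1.98742143] 0.03839542527305727
[405.88902989 423.05598716]
[321.34665005 426.0706053 ]
[490.26899664 420.04716036]
```

View pics/s18a.png

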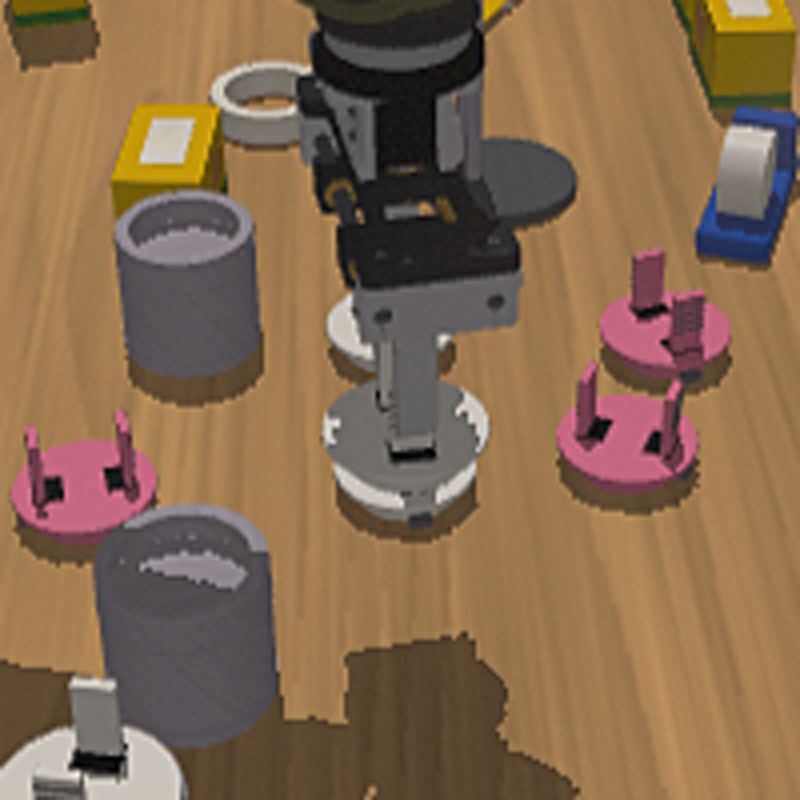

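Call:
step_arm(
  plan=[
    {"grip":1,"slide":[0.002,0,-0.019],"spin":0},
    {"grip":1,"slide":[0.002,0,-0.0192],"spin":0},
    {"grip":1,"slide":[0.002,0,-0.0192],"spin":0},
    {"grip":1,"slide":[0.002,0,-0.0192],"spin":0},
    {"grip":1,"slide":[0.002,0,-0.0192],"spin":0},
    {"grip":1,"slide":[0.0029,0,-0.0192],"spin":0},
    {"grip":1,"slide":[0,0.01,0],"spin":0},
    {"grip":1,"slide":[0,0.01,0],"spin":0},
    {"grip":1,"slide":[0,0,0],"spin":0},
    {"grip":1,"slide":[0,0,0],"spin":0},
  ],
)

```text
time_s: 30.85
ee_pos: [0.4645, -0.2154, 0.1258]
eef_rot: [-1.573, 0.002, -1.408]
force: [-0.6, -0.3, -0.8]
grip_width: 0.0384
```

```bash
python3 - <<'E'
from h import *
s=shot("side","side19"); crop(s,180,230,340,390,"s19a",5)
p=get_obs(); print(p["ee_pos"],p["eef_rot"],p["force"],p["grip_width"])
P=p["ee_pos"]; P[2]-=.009
for d in(-.041,0,.041): print((proj("side",P+[d,0,0])-[180,230]+.4)*5)
P[2]=.085
for d in(-.043,0,.043): print("rim",(proj("side",P+[d,0,0])-[180,230]+.4)*5)
E
```

```text
[ 0.46482402 -0.21549482  0.12637978] [-1.57178638e+00  8.87086855e-04 -1.40749265e+00] [ 0.15032884 -0.31383846 -0.32521378] 0.038290182521550836
[312.59787238 386.97429353]
[420.51564117 383.03402672]
[528.22225585 379.10146952]
rim [315.6540614 451.5304052]
rim [426.79940323 447.40707124]
rim [537.72077217 443.29204636]
```

View pics/s19a.png

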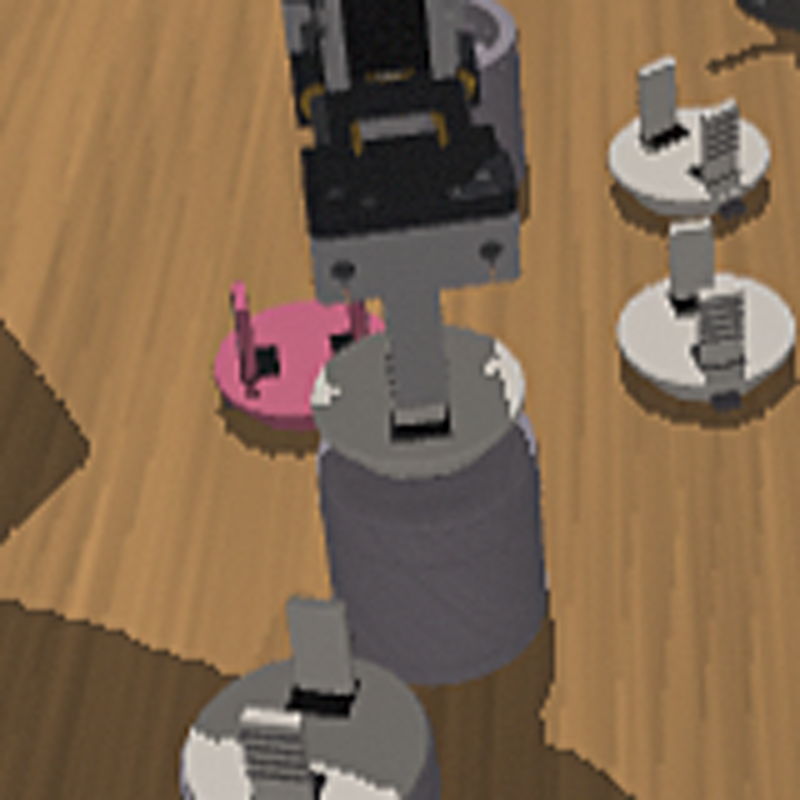

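Call:
step_arm(
  plan=[
    {"grip":1,"slide":[0,0.006,0],"spin":0},
    {"grip":1,"slide":[0,0.006,0],"spin":0},
    {"grip":1,"slide":[0,0.004,0],"spin":0},
    {"grip":1,"slide":[0,0.004,0],"spin":0},
    {"grip":1,"slide":[0,0,0],"spin":0},
  ],
)

```text
time_s: 31.32
ee_pos: [0.4642, -0.2157, 0.106]
eef_rot: [-1.572, 0.001, -1.408]
force: [-0.2, -0.7, -0.9]
grip_width: 0.0384
```

Call:
step_arm(
  plan=[
    {"grip":1,"slide":[0,0.003,0],"spin":0},
    {"grip":1,"slide":[0,0.002,0],"spin":0},
    {"grip":1,"slide":[0,0.001,0],"spin":0},
    {"grip":1,"slide":[0,0,0],"spin":0},
  ],
)

```text
time_s: 31.65
ee_pos: [0.4644, -0.2159, 0.1009]
eef_rot: [-1.571, 0.0, -1.408]
force: [0.7, -0.3, -1.3]
grip_width: 0.0383
```

Call:
step_arm(
  plan=[
    {"grip":1,"slide":[0,0.001,0],"spin":0},
    {"grip":1,"slide":[0,0.001,0],"spin":0},
    {"grip":1,"slide":[0,0,0],"spin":0},
  ],
)

```text
time_s: 31.9
ee_pos: [0.4647, -0.216, 0.1002]
eef_rot: [-1.57, -0.0, -1.408]
force: [-4.6, 2.8, 11.0]
grip_width: 0.0385
```

Same contact signature as the first. Release and rise.

Call:
step_arm(
  plan=[
    {"grip":1,"slide":[0,0.0005,0],"spin":0},
    {"grip":0.1,"slide":[0,0,0],"spin":0},
    {"grip":0.0,"slide":[0,0,0],"spin":0},
    {"grip":-0.15,"slide":[0,0,0],"spin":0},
    {"grip":-0.3,"slide":[0,0,0],"spin":0},
    {"grip":-0.6,"slide":[0,0,0],"spin":0},
    {"grip":-0.6,"slide":[0,0,0],"spin":0},
    {"grip":-0.6,"slide":[0,0,0],"spin":0},
    {"grip":-0.6,"slide":[0,-0.01,0],"spin":0},
    {"grip":-0.6,"slide":[0,-0.03,0],"spin":0},
    {"grip":-0.6,"slide":[0,-0.03,0],"spin":0},
    {"grip":-0.6,"slide":[0,-0.03,0],"spin":0},
    {"grip":-0.6,"slide":[0,0,0],"spin":0},
  ],
)

```text
time_s: 32.98
ee_pos: [0.4662, -0.2168, 0.205]
eef_rot: [-1.564, -0.005, -1.408]
force: [0.1, 0.8, 0.4]
grip_width: 0.0751
```

```bash
python3 - <<'E'
from h import *
s=shot("side","side20"); crop(s,180,200,340,400,"s20a",4); t=shot("top","top20")
p=get_obs(); print(p["ee_pos"],p["eef_rot"],p["force"],p["grip_width"])
from rim import rimfit
A,_=rimfit("top",t,260,308); B,_=rimfit("side",s,265,236); print(tri(A,B))
crop(t,240,230,340,340,"t20a",6)
E
python3 m2.py pics/top20.png | grep -v rim
```

```text
[ 0.46476629 -0.21602702  0.19981863] [-1.56892309e+00 -1.47397108e-03 -1.40804211e+00] [ 0.21003605  0.48336397 -0.10789766] 0.07540483019574057
top (258.72, 307.84) axes px [36.6 37.8] thr 116.0 xyz [0.45  0.091 0.085]
side (261.48, 244.29) axes px [46.1 66. ] thr 64.0 xyz [0.442 0.052 0.085]
(array([0.4439, 0.0932, 0.0591]), np.float64(0.012805254184174539))
white (142.8, 293.1) size 34.6 37.1 area 967.5 xyz19 [0.4951 0.3832 0.019 ]
white (267.7, 256.9) size 31.7 32.3 area 748.0 xyz19 [0.576 0.075 0.019]
white (323.3, 254.0) size 31.8 32.2 area 758.5 xyz19 [ 0.5792 -0.0642  0.019 ]
  slots [np.int32(53), np.int32(1)] mid [0.5071 0.3931 0.019 ] sep 0.03828057049899098 ear dir deg from +y (ccw) 68.28085673880041
  slots [np.int32(35), np.int32(26)] mid [0.5755 0.0735 0.019 ] sep 0.03514332923630588 ear dir deg from +y (ccw) 38.27583387933576
  slots [np.int32(26), np.int32(24)] mid [ 0.5789 -0.0659  0.019 ] sep 0.033962887550894674 ear dir deg from +y (ccw) 12.6883389311975
```

View pics/s20a.png

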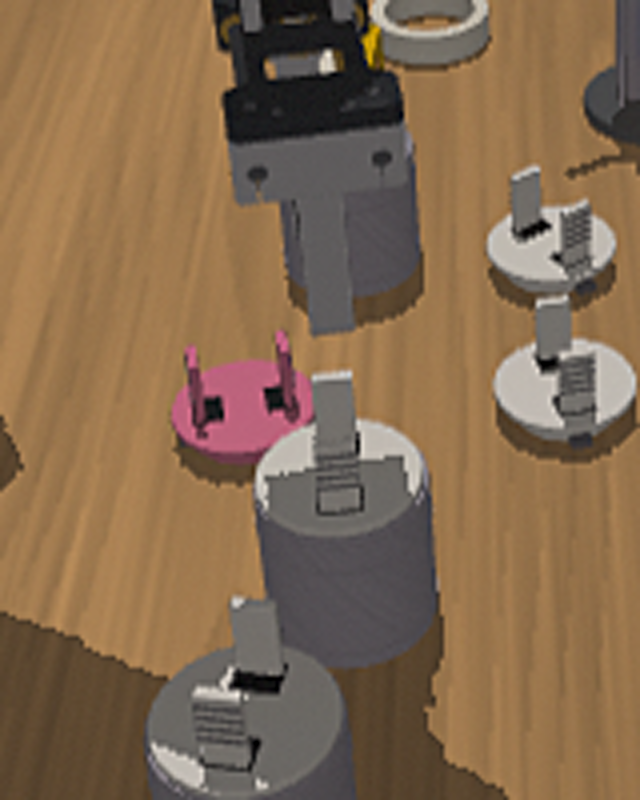

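View pics/t20a.png

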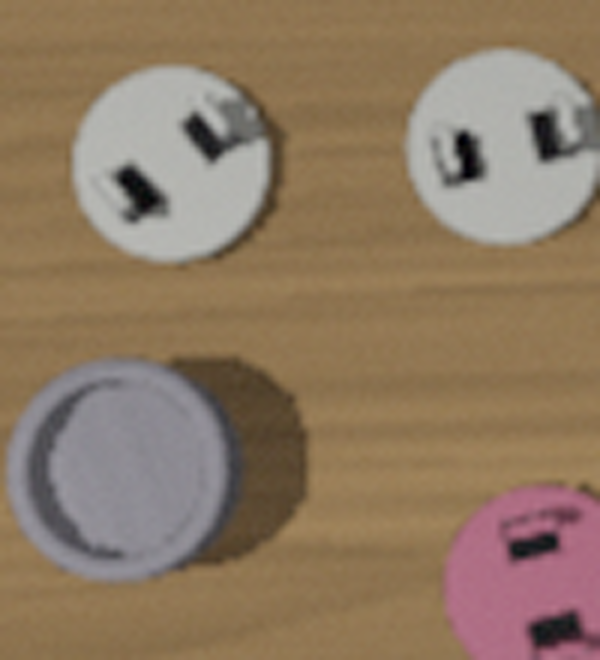

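Call:
step_arm(
  plan=[
    {"grip":-0.6,"slide":[0,0,0],"spin":-3.7},
    {"grip":-0.6,"slide":[-0.0174,0,0.0208],"spin":0},
    {"grip":-0.6,"slide":[-0.0174,0,0.0208],"spin":0},
    {"grip":-0.6,"slide":[-0.0174,0,0.0208],"spin":0},
    {"grip":-0.6,"slide":[-0.0174,0,0.0208],"spin":0},
    {"grip":-0.6,"slide":[-0.0174,0,0.0208],"spin":0},
    {"grip":-0.6,"slide":[-0.0174,0,0.0208],"spin":0},
    {"grip":-0.6,"slide":[-0.0177,0,0.0208],"spin":0},
    {"grip":-0.6,"slide":[0,0.03,0],"spin":0},
    {"grip":-0.6,"slide":[0,0.03,0],"spin":0},
    {"grip":-0.6,"slide":[0,0.03,0],"spin":0},
    {"grip":-0.6,"slide":[0,0,0],"spin":0},
    {"grip":-0.6,"slide":[0,0,0],"spin":0},
  ],
)

```text
time_s: 34.17
ee_pos: [0.5779, -0.064, 0.1073]
eef_rot: [-1.574, 0.002, -1.344]
force: [-0.5, -0.5, 0.4]
grip_width: 0.0751
```

```bash
python3 - <<'E'
from h import *
s=shot("side","side21"); crop(s,220,170,420,350,"s21a",4); t=shot("top","top21")
p=get_obs(); print(p["ee_pos"],p["eef_rot"],p["force"],p["grip_width"])
E
```

```text
[ 0.57941906 -0.06430741  0.11012515] [-1.56931210e+00 -6.31383349e-04 -1.34365454e+00] [-0.518332   -1.17795281 -0.7487834 ] 0.07529003734883156
```

View pics/s21a.png

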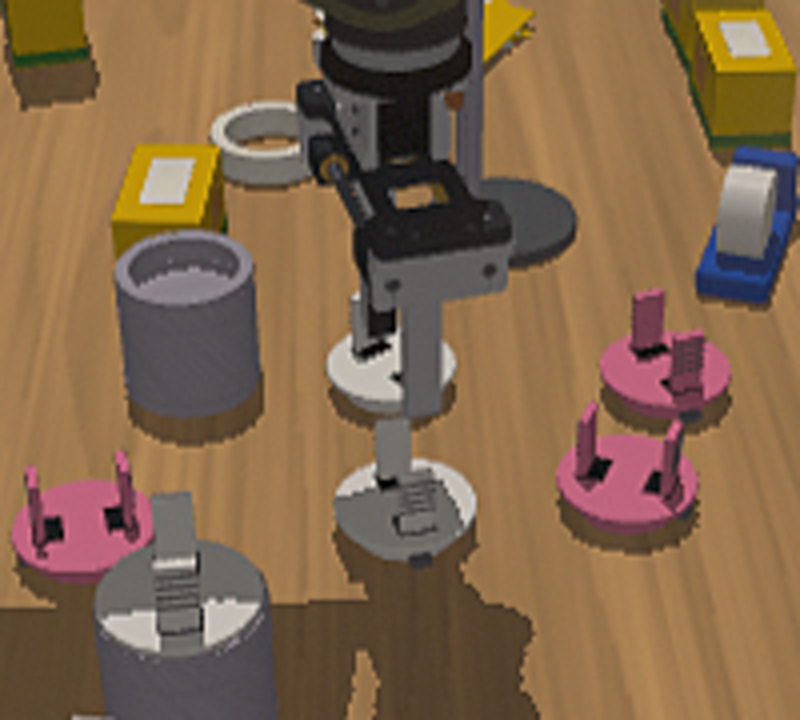

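View pics/top21.png

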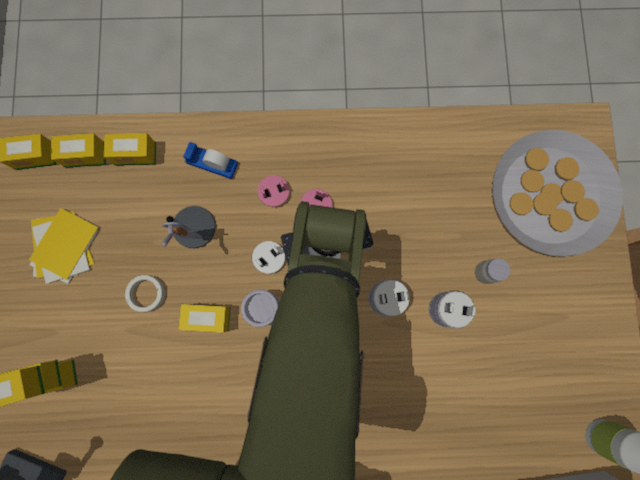

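Call:
step_arm(
  plan=[
    {"grip":-0.6,"slide":[0,0.03,0],"spin":0},
    {"grip":-0.6,"slide":[0,0.03,0],"spin":0},
    {"grip":-0.6,"slide":[0,0.013,0],"spin":0},
    {"grip":-0.6,"slide":[0,0.0085,0],"spin":0},
    {"grip":-0.6,"slide":[0,0,0],"spin":0},
    {"grip":-0.4,"slide":[0,0,0],"spin":0},
    {"grip":-0.3,"slide":[0,0,0],"spin":0},
    {"grip":-0.2,"slide":[0,0,0],"spin":0},
    {"grip":-0.1,"slide":[0,0,0],"spin":0},
    {"grip":0,"slide":[0,0,0],"spin":0},
    {"grip":0.2,"slide":[0,0,0],"spin":0},
    {"grip":1,"slide":[0,0,0],"spin":0},
    {"grip":1,"slide":[0,0,0],"spin":0},
    {"grip":1,"slide":[0,0,0],"spin":0},
  ],
  force=45,
)

```text
time_s: 35.43
ee_pos: [0.5796, -0.0642, 0.0289]
eef_rot: [-1.569, -0.001, -1.343]
force: [-4.6, 0.6, 13.9]
grip_width: 0.0383
```

Call:
step_arm(
  plan=[
    {"grip":1,"slide":[0,-0.01,0],"spin":0},
    {"grip":1,"slide":[0,-0.02,0],"spin":0},
    {"grip":1,"slide":[0,-0.03,0],"spin":0},
    {"grip":1,"slide":[0,-0.03,0],"spin":0},
    {"grip":1,"slide":[0,-0.03,0],"spin":0},
    {"grip":1,"slide":[0,0,0],"spin":0},
    {"grip":1,"slide":[0,0,0],"spin":0},
  ],
)

```text
time_s: 36.02
ee_pos: [0.5794, -0.0642, 0.149]
eef_rot: [-1.568, -0.001, -1.343]
force: [-1.4, -0.1, -1.2]
grip_width: 0.0377
```

```bash
python3 - <<'E'
from h import *
s=shot("side","side22"); crop(s,220,140,420,340,"s22a",4)
p=get_obs(); print(p["ee_pos"],p["eef_rot"],p["force"],p["grip_width"])
P=p["ee_pos"]; P[2]-=.009
for d in(-.041,0,.041): print((proj("side",P+[d,0,0])-[220,140]+.4)*4)
from rim import rimfit
rimfit("side",s,265,236)
E
```

```text
[ 0.57871323 -0.06410861  0.14730398] [-1.57031168e+00 -2.14043130e-04 -1.34353488e+00] [ 0.60938862  0.05284755 -0.92603823] 0.03813005886864475
[325.70498595 447.53212106]
[402.15063517 444.92653087]
[478.46347184 442.32546749]
side (265.39, 236.27) axes px [18.  34.3] thr 125.0 xyz [0.4494 0.0877 0.085 ]
```

View pics/s22a.png

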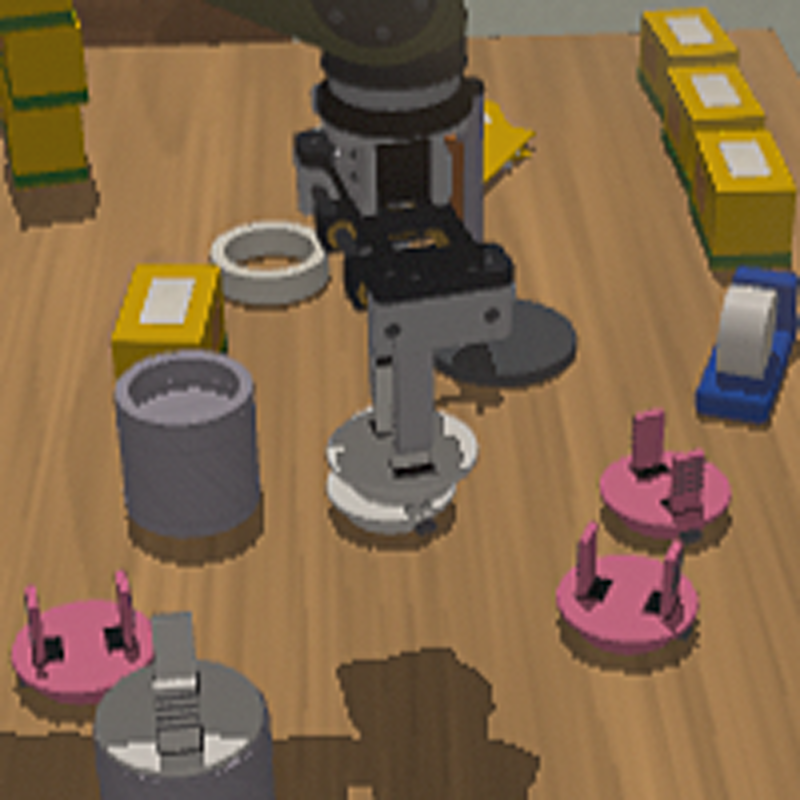

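Call:
step_arm(
  plan=[
    {"grip":1,"slide":[-0.0224,0,-0.0114],"spin":0},
    {"grip":1,"slide":[-0.0224,0,-0.0114],"spin":0},
    {"grip":1,"slide":[-0.0224,0,-0.0114],"spin":0},
    {"grip":1,"slide":[-0.0224,0,-0.0114],"spin":0},
    {"grip":1,"slide":[-0.0224,0,-0.0114],"spin":0},
    {"grip":1,"slide":[-0.0224,0,-0.0114],"spin":0},
    {"grip":1,"slide":[-0.0224,0,-0.0114],"spin":0},
    {"grip":1,"slide":[-0.0224,0,-0.0115],"spin":0},
    {"grip":1,"slide":[0,0.01,0],"spin":0},
    {"grip":1,"slide":[0,0.01,0],"spin":0},
    {"grip":1,"slide":[0,0,0],"spin":0},
    {"grip":1,"slide":[0,0,0],"spin":0},
  ],
)

```text
time_s: 37.07
ee_pos: [0.4493, 0.0893, 0.1259]
eef_rot: [-1.573, 0.0, -1.344]
force: [-0.1, 0.5, -0.3]
grip_width: 0.038
```

```bash
python3 - <<'E'
from h import *
s=shot("side","side23"); crop(s,190,160,350,300,"s23a",5)
p=get_obs(); print(p["ee_pos"],p["eef_rot"],p["force"],p["grip_width"])
P=p["ee_pos"]; P[2]-=.009
for d in(-.041,0,.041): print((proj("side",P+[d,0,0])-[190,160]+.4)*5)
P[2]=.085
for d in(-.043,0,.043): print("rim",(proj("side",P+[d,0,0])-[190,160]+.4)*5)
E
```

```text
[0.44965424 0.08929226 0.12649782] [-1.57217319e+00  8.59415201e-05 -1.34438336e+00] [-0.51609985  0.06319588 -1.13913951] 0.03802209887601695
[289.91000563 327.60630831]
[374.71322543 324.82432237]
[459.38599741 322.0466158 ]
rim [291.95659662 384.52946738]
rim [379.62947029 381.60799051]
rim [467.16291935 378.69115961]
```

View pics/s23a.png

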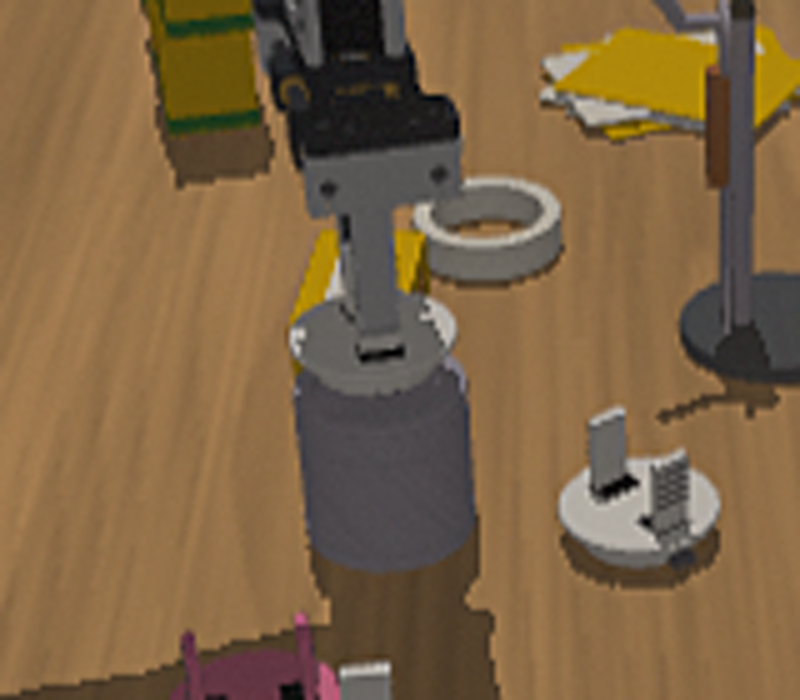

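Call:
step_arm(
  plan=[
    {"grip":1,"slide":[0,0.006,0],"spin":0},
    {"grip":1,"slide":[0,0.006,0],"spin":0},
    {"grip":1,"slide":[0,0.004,0],"spin":0},
    {"grip":1,"slide":[0,0.004,0],"spin":0},
    {"grip":1,"slide":[0,0,0],"spin":0},
  ],
)

```text
time_s: 37.53
ee_pos: [0.4491, 0.0898, 0.1061]
eef_rot: [-1.572, 0.0, -1.344]
force: [0.2, 0.1, 0.2]
grip_width: 0.0381
```

Call:
step_arm(
  plan=[
    {"grip":1,"slide":[0,0.003,0],"spin":0},
    {"grip":1,"slide":[0,0.002,0],"spin":0},
    {"grip":1,"slide":[0,0.001,0],"spin":0},
    {"grip":1,"slide":[0,0,0],"spin":0},
  ],
)

```text
time_s: 37.87
ee_pos: [0.4494, 0.0899, 0.1009]
eef_rot: [-1.571, 0.0, -1.343]
force: [0.5, -0.1, -0.7]
grip_width: 0.0382
```

Call:
step_arm(
  plan=[
    {"grip":1,"slide":[0,0.001,0],"spin":0},
    {"grip":1,"slide":[0,0.001,0],"spin":0},
    {"grip":1,"slide":[0,0,0],"spin":0},
  ],
)

```text
time_s: 38.12
ee_pos: [0.4497, 0.09, 0.0999]
eef_rot: [-1.57, -0.0, -1.343]
force: [-4.6, -0.7, 10.8]
grip_width: 0.0383
```

Call:
step_arm(
  plan=[
    {"grip":1,"slide":[0,0.0005,0],"spin":0},
    {"grip":0.1,"slide":[0,0,0],"spin":0},
    {"grip":0.0,"slide":[0,0,0],"spin":0},
    {"grip":-0.15,"slide":[0,0,0],"spin":0},
    {"grip":-0.3,"slide":[0,0,0],"spin":0},
    {"grip":-0.6,"slide":[0,0,0],"spin":0},
    {"grip":-0.6,"slide":[0,0,0],"spin":0},
    {"grip":-0.6,"slide":[0,0,0],"spin":0},
    {"grip":-0.6,"slide":[0,-0.01,0],"spin":0},
    {"grip":-0.6,"slide":[0,-0.03,0],"spin":0},
    {"grip":-0.6,"slide":[0,-0.03,0],"spin":0},
    {"grip":-0.6,"slide":[0,-0.03,0],"spin":0},
    {"grip":-0.6,"slide":[0,-0.03,0],"spin":0},
    {"grip":-0.6,"slide":[0.02,-0.02,0],"spin":0},
    {"grip":-0.6,"slide":[0.03,0,0],"spin":0},
    {"grip":-0.6,"slide":[0.03,0,0],"spin":0},
    {"grip":-0.6,"slide":[0.03,0,0],"spin":0},
    {"grip":-0.6,"slide":[0.03,0,0],"spin":0},
    {"grip":-0.6,"slide":[0.02,0,0],"spin":0},
    {"grip":-0.6,"slide":[0,0,0],"spin":0},
  ],
)

```text
time_s: 39.78
ee_pos: [0.4858, -0.0688, 0.249]
eef_rot: [-1.571, -0.0, -1.346]
force: [-0.5, 0.4, -0.4]
grip_width: 0.0754
```

```bash
python3 - <<'E'
from h import *
s=shot("side","side24"); t=shot("top","top24")
crop(s,190,130,400,280,"s24a",3.8); crop(s,190,270,350,450,"s24b",4)
p=get_obs(); print(p["time_s"],p["ee_pos"],p["force"])
E
```

```text
39.8833 [ 0.48538842 -0.06617472  0.2489262 ] [-0.42566601  0.47617048  0.07138359]
```

View pics/s24a.png

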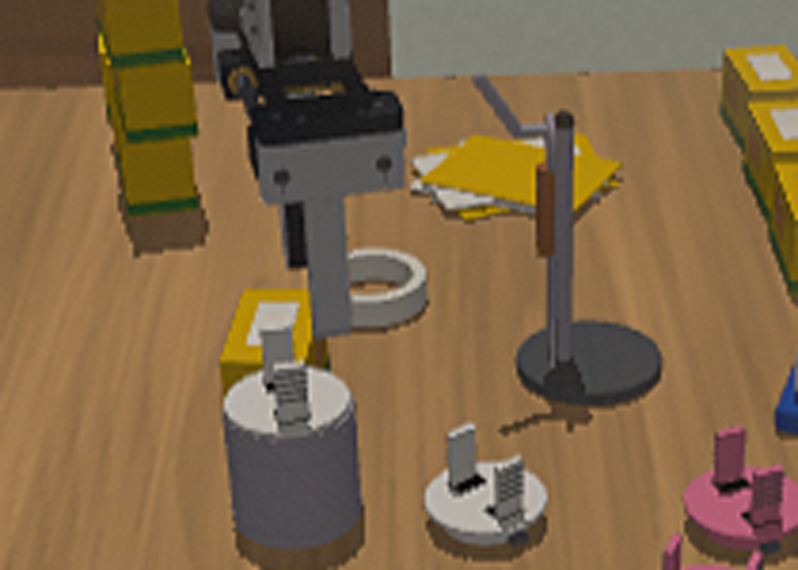

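View pics/s24b.png

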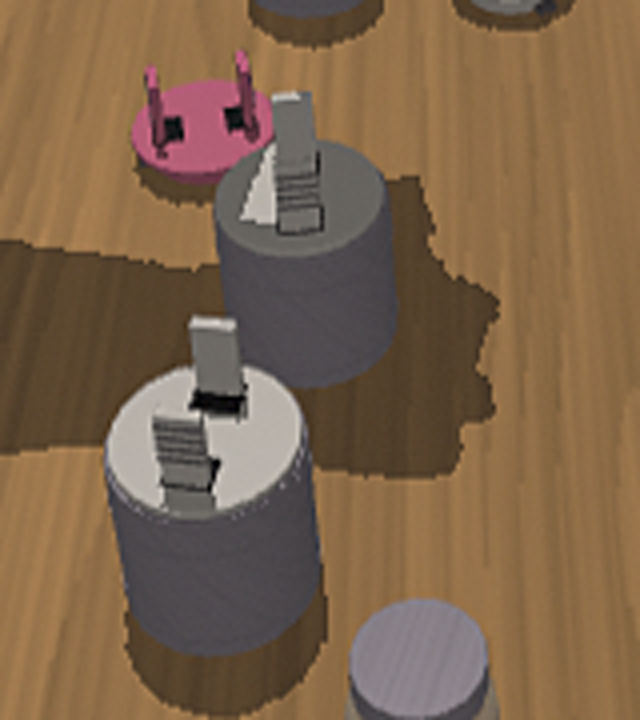

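View pics/top24.png

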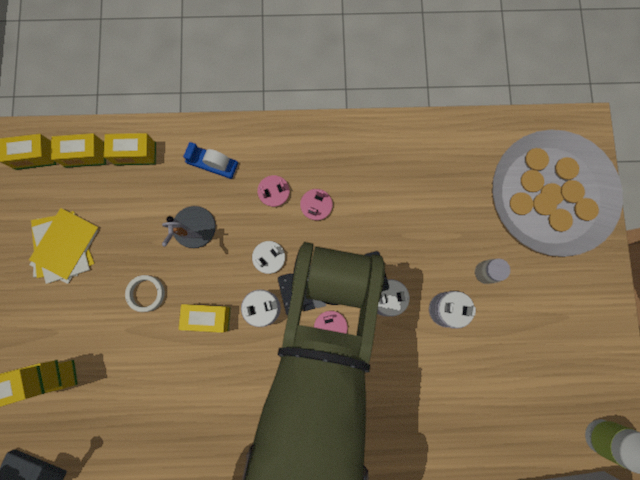

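```bash
python3 - <<'E'
from h import *
s=cv2.imread("pics/side24.png"); t=cv2.imread("pics/top24.png")
crop(s,305,140,365,240,"s24c",6)
crop(t,150,200,240,270,"t24c",8)
E
```

```text
(no output)
```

View pics/s24c.png

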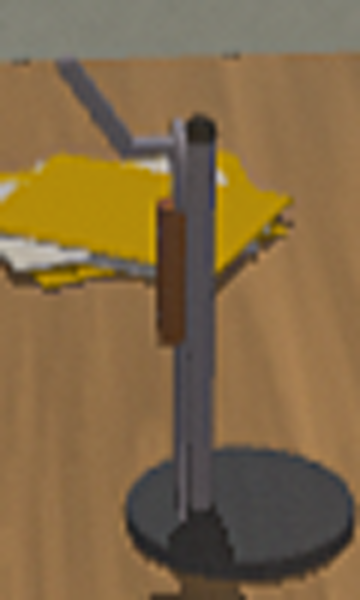

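View pics/t24c.png

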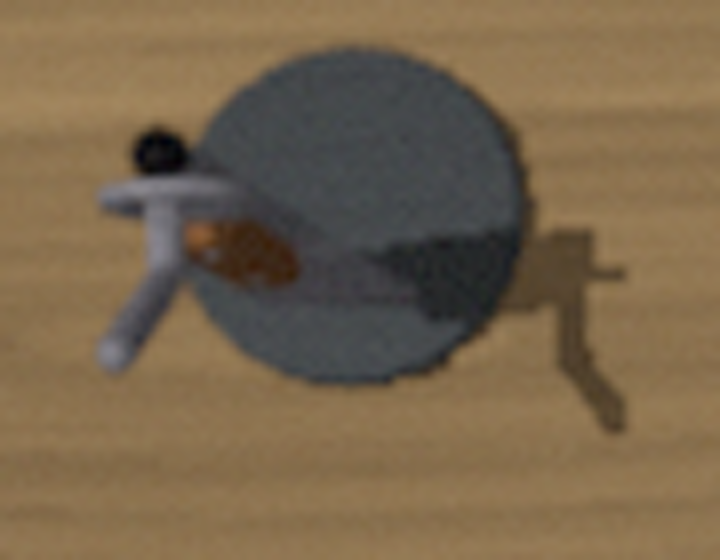

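```bash
python3 - <<'E'
from station import hand_in
print(hand_in())
E
```

```text
the job is handed in; nothing more can be done
None
```

The job is handed in, finished in the order asked after about 40 s of the 210 s allowed. I gave no verdict of my own beyond the last pictures, and the system reports none.

- **Spatula:** it hangs by its eye on the hook's level part, vertical. The eye slid back against the upright rod, about 10 mm from the marked seat point. I left it there rather than risk a nudge.
- **Carton:** it stands upright on the table in front of the hook stand, clear of the tape.
- **Canisters:** there were three; `can3_mouth` or `can2_mouth` was absent. Each cap met the rim at the height expected for fully home, with about 11 N of contact. The last pictures show all three flanges flat on the rims and the ears sprung out. I judged the latches from the contact height and the ears, since they can't be seen.
- **Bystanders:** the canisters, jar, tape and pink look-alikes were where they started. The fourth white cap is spare, and I saw no cap knocked aside. The robot was clear of everything at the end.

The cameras disagreed by 2 to 4 mm in y on the canister rims. I used the top camera's value, and every cap went in without side force before it reached the rim.

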